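# Put the turner's small kit back in its fitted trays

### The job

Tidy up after turning: put the moisture meter, the sanding block, the tape measure and the small turned wooden part that stand just behind the black cable each into the fitted wooden tray along the front of the bench whose recess matches its outline, lengthwise in it. Each must end up the same way up as now, flat on the floor and near the middle of its recess. Do not shift the short log or the faceplate.

Things in the scene. Friction and masses are not known exactly. Their poses are not given: they have to be found in the camera images.
- moisture_meter: Dark grey moisture meter with a small display, a plain upright box 30 (x) x 50 (y) x 142 (z) mm, 0.2 kg, standing on its small end. Origin: centre of its underside; z up.
- sanding_block: Brown rubber sanding block lying flat, 52 (x) x 68 (y) x 24 (z) mm, 0.09 kg. Origin: centre of its underside; z up. Grip it across x (52 mm).
- tape_measure: Yellow pocket tape measure standing on its edge, 38 (x) x 83 (y, with the metal hook) x 60 (z) mm, 0.3 kg. Origin: centre of its underside (of the 38 x 83 outline); z up. The case spans at least y = -28 to +28 mm (the low hook is at one end) and is gripped there across x (38 mm). (A like one far back by the wall is not meant.)
- turned_part: Small turned part of pale bare wood, round, shaped like a skittle: 36 mm in diameter low down, narrower at the neck, 52 mm high, 0.05 kg, standing upright. (A like one far back by the wall is not meant.) Origin: centre of its underside; z up.
- meter_tray: Fixed flat wooden tray with a pale floor and a dark raised rim (9 mm wide, top 14 mm above the worktop; floor of the recess 6 mm above the worktop). Origin: centre of the tray, at worktop level; z up. The smallest of the rectangular recesses: 46 (x) x 66 (y) mm, outside 64 x 84 mm; fits the foot of the moisture meter, meter's y along the tray's y (either way round).
- block_tray: Fixed flat wooden tray with a pale floor and a dark raised rim (9 mm wide, top 14 mm above the worktop; floor of the recess 6 mm above the worktop). Origin: centre of the tray, at worktop level; z up. The widest recess: 68 (x) x 84 (y) mm, outside 86 x 102 mm; fits the sanding block, its y along the tray's y (either way round).
- tape_tray: Fixed flat wooden tray with a pale floor and a dark raised rim (9 mm wide, top 14 mm above the worktop; floor of the recess 6 mm above the worktop). Origin: centre of the tray, at worktop level; z up. The long narrow recess: 54 (x) x 99 (y) mm, outside 72 x 117 mm; fits the tape measure, its y along the tray's y (either way round).
- round_tray: Fixed flat wooden tray with a pale floor and a dark raised rim (9 mm wide, top 14 mm above the worktop; floor of the recess 6 mm above the worktop). Origin: centre of the tray, at worktop level; z up. The only round one: recess 52 mm in diameter, outside 70 mm; fits the turned part.
- log_short: Bystander: short log standing on end, 94 x 88 x 105 mm, bark on its side. Origin: centre of its underside. Not to be moved.
- faceplate: Bystander: brown steel lathe faceplate, a round disc with screw holes, lying flat, 80 mm in diameter, 20 mm high. Origin: centre of its underside. Not to be moved.
There are look-alikes about, which are no part of the job. What is meant by the tape_measure is not red or turquoise, and is the larger of those in its own colour.

How it is judged:
At the end, for the whole second after the job is handed in: Each of the four is in its own tray: centre within 15 mm of the tray's centre, underside 3 to 10 mm above the worktop, upright within 0.12 rad, length along the recess's within 0.4 rad either way round (any turn for the round part), released, at rest (horizontal distance between moisture_meter and meter_tray below 0.015 m and z of moisture_meter in the frame of meter_tray between 0.003 and 0.01 m and angle between each of moisture_meter, sanding_block, tape_measure, turned_part's own z axis and vertical below 0.12 rad and linear speed of each of moisture_meter, sanding_block, tape_measure, turned_part below 0.02 m/s and angular speed of each of moisture_meter, sanding_block, tape_measure, turned_part below 0.2 rad/s and angle between the y axis of moisture_meter and the y axis of meter_tray, either way round below 0.4 rad and horizontal distance between sanding_block and block_tray below 0.015 m and z of sanding_block in the frame of block_tray between 0.003 and 0.01 m and angle between the y axis of sanding_block and the y axis of block_tray, either way round below 0.4 rad and horizontal distance between tape_measure and tape_tray below 0.015 m and z of tape_measure in the frame of tape_tray between 0.003 and 0.01 m and angle between the y axis of tape_measure and the y axis of tape_tray, either way round below 0.4 rad and horizontal distance between turned_part and round_tray below 0.015 m and z of turned_part in the frame of round_tray between 0.003 and 0.01 m); the robot touches nothing.
It fails at once if the short log or the faceplate is shifted by more than 20 mm (distance of any of log_short, faceplate from where it was at the start of the episode above 0.02 m).
It also fails if it takes over 104 s, if anything falls off the work surface, if the arm or the gripper's body presses on something with over 40 N, if the wrist force passes 120 N, or if a joint passes its speed limit or range.

### The arm

A 7-joint arm with a two-finger parallel gripper is mounted at the origin on a cart in front of the work surface, level with it; the furniture and walls round the work are solid. World frame = base frame: x ahead of the robot, y to its left, z up, the work surface at z = 0. Lengths are in m, angles in rad, forces in N, time in s.
With the tool pointing down it reaches from about 0.4 to 0.85 m from the base axis. Payload 4.5 kg.
Tool frame: the origin (TCP) lies at the very end of the fingers, on their centre line; the grasp point (between the pads) lies 19 mm behind it; y points along the fingers, x is the direction in which the jaws open and shut, and the axes are right-handed (so a half turn about y gives the same grasp; the last joint's range is limited). The gripper opens to 88 mm and grips with 3 to 60 N. Pads are 18 mm wide; open, the fingers measure 123 mm over their backs; the gripper's body (75 mm by 187 mm) begins 45 mm behind the grasp point.
Start: joints at [1.378, 0.689, -0.195, 1.565, 0.157, 0.902, -0.215], TCP at [0.141, -0.609, 0.239] pointing down, gripper open.
Joint ranges: [-3.01, 3.01], [-0.46, 2.08], [-1.47, 1.51], [0.13, 2.56], [-1, 4.14], [0.04, 2.09], [-2.66, 2.66]. Speed limits (rad/s): [2.57, 2.57, 3.14, 3.14, 3.14, 3.14, 3.14].

### API

Orientations are given as a unit quaternion [x, y, z, w].
In Python, from plant import r gives the robot as it stands.
- The arm moves only by the shell command python3 -m inch 'ROWS' [OPENING] [FORCE]. ROWS is JSON, a list of rows, each a list of 6 numbers: the shift along the tool's x, y, z in mm, then the turn, a rotation vector about the tool's x, y, z in rad. In form: [[x, y, z, ax, ay, az], ...]. A call has 1 to 12 rows; each row shifts and turns the commanded pose from where the row before left it, along the tool's axes as they then stand; what a row does not reach is not made up. A row lasts 1/12 s, in which the tool goes at most 41.7 mm and 7.16 degrees, less where a joint would pass 70% of its speed; a pose out of reach is approached as far as the arm can. A call is refused whole if a number of a shift passes 41.7 or a number of a turn 0.125, either way. A call with a gripper value outside its range is refused whole. OPENING is the finger opening in mm, from 0 to 88.1, set as the call begins (- or left out, the last holds). The fingers move at their own pace and stop on an object; FORCE is the grip in N (left out, the last holds). Time passes only in rows, so rows that do not move let the fingers close. It gives the time, the measured TCP pose, the force and the opening at its end, in the units of the state.
- r.get_state(): the state, without advancing time (a new reading comes with each control period).
- r.snapshot(name): name is "scene" or "top"; returns a dict with "img" (480x640x3 uint8, red, green, blue), "range_z" (480x640 float32, m along the optical axis (not along the pixel's ray), 0 where there is no reading), "mtx" (3x3 intrinsics, pixels), "camera_from_world" (4x4, takes a point from world to camera coordinates). Camera axes: x right, y down, z forward; pixel columns grow to the right and rows downward; lengths in m; the calibration is good to about 2 mm. A picture is of the moment at which its call begins.
- r.finish_job(): hands the job in, once; it reports no verdict.
The state is a dict: "clock": time; "q": joint angles; "qd": joint speeds; "joint_torque": joint torques, N m; "tool_pos": TCP position; "eef_rot": TCP orientation; "contact_force": force on the tool from outside, world axes, zero at the start; "moment": the same for the moment, N m; "opening": opening from 0.0 (shut) to 1.0 (fully open).
Only numpy, scipy, OpenCV 4.12 (cv2) and the standard library are available. Lean on these libraries where they do the work, as an engineer would, in place of code of your own. Each camera call takes 0.05 s, during which the arm holds its last target.

## Working session

There is one attempt and no reset: what is moved stays moved. The work goes in short steps, Python scripts to look and compute and a shell command to move; the robot and the scene stay as the last step left them, time stands still between calls to the robot, and variables do not carry over. Pictures are saved under pics/ and viewed, and the job is handed in when it is done.

```bash
ls; mkdir -p pics; python3 - <<'E'
from plant import r
import cv2,numpy as np
s=r.get_state();print({k:np.round(v,3) for k,v in s.items()})
for n in("scene","top"):
    d=r.snapshot(n);cv2.imwrite(f"pics/{n}0.png",d["img"][:,:,::-1]);np.savez(f"{n}0.npz",**d)
    print(n,d["mtx"],np.round(d["camera_from_world"],3))
E
```

```text
pics
{'clock': np.float64(0.0), 'q': array([ 1.378,  0.69 , -0.195,  1.566,  0.157,  0.902, -0.215]), 'qd': array([ 0.   ,  0.   , -0.   ,  0.002,  0.   , -0.001, -0.   ]), 'joint_torque': array([ 0.0000e+00, -5.2756e+01, -1.2670e+00, -1.5343e+01, -5.3000e-02,
        7.0000e-03,  0.0000e+00]), 'tool_pos': array([ 0.14 , -0.608,  0.238]), 'eef_rot': array([-0.553,  0.441, -0.44 ,  0.554]), 'contact_force': array([ 0.951, -0.21 ,  0.452]), 'moment': array([-0.025,  0.034,  0.026]), 'opening': np.float64(1.002)}
scene [[548.83451983   0.         316.74216602]
 [  0.         548.83451983 232.95161251]
 [  0.           0.           1.        ]] [[-0.567 -0.824 -0.023  0.32 ]
 [-0.454  0.335 -0.826  0.293]
 [ 0.688 -0.458 -0.564  1.046]
 [ 0.     0.     0.     1.   ]]
top [[585.77439103   0.         331.44048779]
 [  0.         585.77439103 239.66498345]
 [  0.           0.           1.        ]] [[-0.446 -0.895 -0.01   0.265]
 [-0.854  0.428 -0.296  0.501]
 [ 0.269 -0.124 -0.955  1.416]
 [ 0.     0.     0.     1.   ]]
```

View pics/scene0.png

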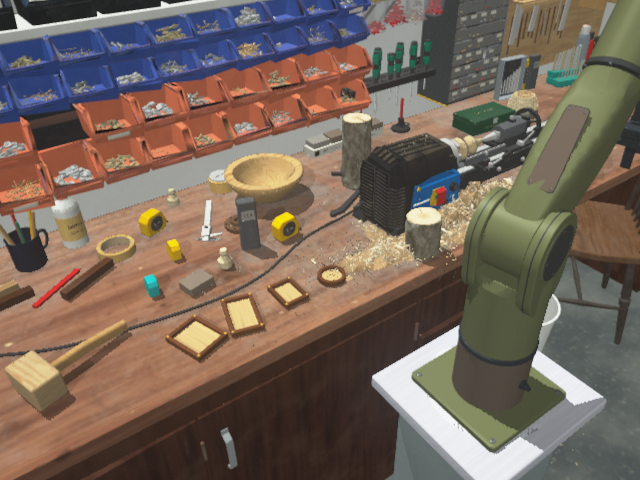

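View pics/top0.png

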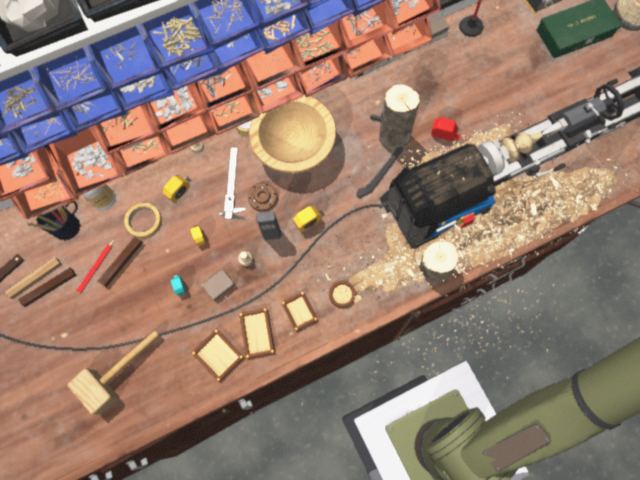

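The top view shows the tape at (306,217), meter (267,226), turned part (246,258), block (218,285) and faceplate (262,195). The trays are block (218,355), tape (257,332), meter (299,311) and round (342,293).

```bash
cat > h.py <<'E'
import numpy as np,cv2
def load(n): return dict(np.load(n+".npz"))
def cloud(d):
    z=d["range_z"];K=d["mtx"];v,u=np.mgrid[:480,:640]
    P=np.stack([(u-K[0,2])/K[0,0]*z,(v-K[1,2])/K[1,1]*z,z],-1)
    T=np.linalg.inv(d["camera_from_world"]);W=P@T[:3,:3].T+T[:3,3];W[z<=0]=np.nan;return W
def ray(d,u,v,h):
    K=d["mtx"];T=np.linalg.inv(d["camera_from_world"])
    u=np.asarray(u,float);v=np.asarray(v,float)
    D=np.stack([(u-K[0,2])/K[0,0],(v-K[1,2])/K[1,1],np.ones_like(u)],-1)@T[:3,:3].T
    return T[:3,3]+D*((h-T[2,3])/D[...,2])[...,None]
def proj(d,p):
    c=d["camera_from_world"][:3,:3]@np.asarray(p)+d["camera_from_world"][:3,3];q=d["mtx"]@c;return q[:2]/q[2]
def rect(xy):
    r=cv2.minAreaRect((np.asarray(xy)*1000).astype(np.float32))
    (c,(w,h),a)=r
    if w<h: l=a+90;L,S=h,w
    else: l=a;L,S=w,h
    return np.round(c,1),round(L,1),round(S,1),"long axis deg",round((l+90)%180-90,1)
E
python3 - <<'E'
from h import *
for n in("top0","scene0"):
    d=load(n);W=cloud(d)
    for name,(u,v) in dict(tape=(306,217),meter=(267,226),turned=(246,258),block=(218,285),facep=(262,195),bt=(218,355),tt=(257,332),mt=(299,311),rt=(342,293),log=(440,258)).items():
        if n=="top0": print(name,np.round(W[v,u],3))
    print(np.nanmedian(W[300:330,150:190,2]) if n=="top0" else "")
d=load("top0")
im=cv2.resize(d["img"][170:400,170:380],None,fx=3.6,fy=2.6*1,interpolation=cv2.INTER_CUBIC)
im=cv2.resize(d["img"][170:390,170:390],None,fx=2.7,fy=2.7,interpolation=cv2.INTER_CUBIC)
cv2.imwrite("pics/topz.png",im[:,:,::-1])
d=load("scene0")
im=cv2.resize(d["img"][180:370,140:360],None,fx=3.1,fy=3.1,interpolation=cv2.INTER_CUBIC)
cv2.imwrite("pics/scz.png",im[:,:,::-1])
E
```

```text
tape [0.655 0.044 0.066]
meter [0.66  0.146 0.115]
turned [0.628 0.229 0.051]
block [0.601 0.323 0.031]
facep [0.783 0.118 0.016]
bt [0.441 0.396 0.011]
tt [0.451 0.284 0.007]
mt [ 0.453  0.165 -0.   ]
rt [0.444 0.044 0.005]
log [ 0.395 -0.201  0.109]
0.0010516795599873063
```

View pics/topz.png

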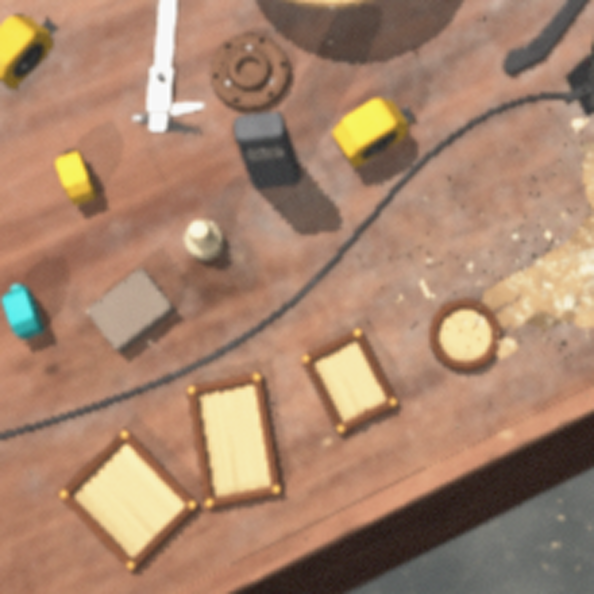

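View pics/scz.png

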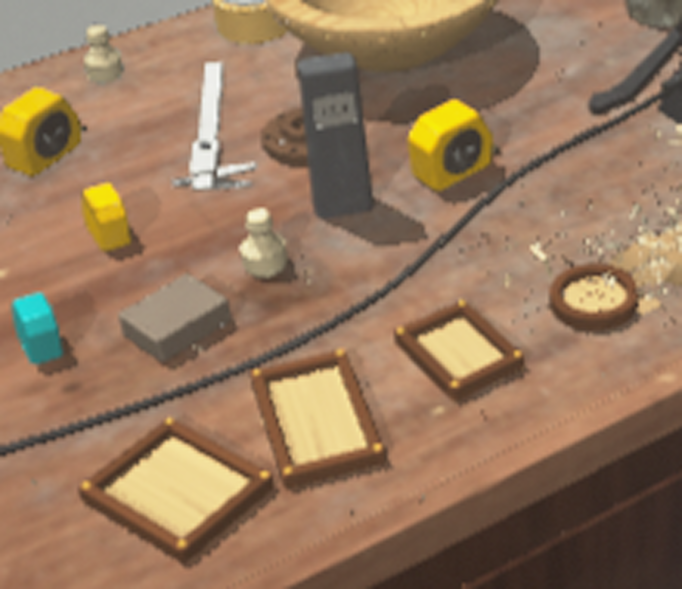

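```bash
python3 - <<'E'
from h import *
d=load("top0");W=cloud(d)
f=lambda a,s,o:(np.array(a)+.5)/s-.5+np.array(o)
C=dict(block=[(124,435),(193,506),(132,566),(63,494)],tape=[(191,391),(257,377),(277,490),(210,504)],meter=[(306,359),(358,332),(394,402),(342,429)])
C2=dict(block=[(170,424),(265,477),(181,545),(86,487)],tape=[(257,374),(341,354),(379,455),(289,471)],meter=[(400,331),(461,306),(518,355),(455,384)])
s=load("scene0")
for k in C:
    p=f(C[k],2.7,(170,170));print(k,"top",rect(ray(d,p[:,0],p[:,1],.014)[:,:2]))
    p=f(C2[k],3.1,(140,180));print(k,"scn",rect(ray(s,p[:,0],p[:,1],.014)[:,:2]))
# pale floors
for n,dd,seeds in(("top",d,dict(block=(218,355),tape=(257,332),meter=(299,311),rnd=(342,293))),("scn",s,dict(block=(198,337),tape=(243,314),meter=(289,292),rnd=(332,275)))):
    hsv=cv2.cvtColor(dd["img"],cv2.COLOR_RGB2HSV)
    m=((hsv[...,2]>165)&(hsv[...,1]>50)&(hsv[...,1]<150)).astype(np.uint8)
    nl,L,st,ce=cv2.connectedComponentsWithStats(m,connectivity=4)
    for k,(u,v) in seeds.items():
        q=L==L[v,u]; y,x=np.nonzero(q); print(n,k,q.sum(),hsv[v,u],rect(ray(dd,x,y,.006)[:,:2]))
# objects: top-face points
def obj(n,dd,k,u,v,r,zlo,zhi):
    W=cloud(dd);sub=W[v-r:v+r,u-r:u+r].reshape(-1,3);sub=sub[(sub[:,2]>zlo)&(sub[:,2]<zhi)]
    print(n,k,len(sub),np.round(sub[:,2].max(),3),"mean",np.round(sub.mean(0),3),rect(sub[:,:2]))
obj("top",d,"tape",306,217,18,.045,.08)
obj("top",d,"meter",265,220,20,.12,.16)
obj("top",d,"block",218,285,24,.016,.04)
obj("top",d,"turned",246,258,15,.012,.04)
obj("top",d,"turnedtop",246,258,15,.04,.06)
obj("scn",s,"turned",225,260,20,.012,.035)
obj("top",d,"facep",262,195,20,.01,.03)
obj("top",d,"log",440,258,25,.09,.13)
# colour masks
hsv=cv2.cvtColor(d["img"],cv2.COLOR_RGB2HSV)
print([hsv[v,u] for u,v in((306,212),(267,216),(246,258),(218,285))])
E
```

```text
block top (array([441.9, 397.3]), 95.3, 76.8, 'long axis deg', 19.4)
block scn (array([437.9, 395.4]), 93.9, 76.7, 'long axis deg', 19.4)
tape top (array([448.8, 286.2]), 108.7, 63.7, 'long axis deg', -14.7)
tape scn (array([442.3, 284.9]), 113.7, 63.2, 'long axis deg', -15.3)
meter top (array([450.8, 163.7]), 76.1, 55.8, 'long axis deg', 1.5)
meter scn (array([448.1, 162. ]), 77.1, 54.8, 'long axis deg', 1.5)
top block 46217 [ 24  77 246] (array([451.5,  27.7]), 1887.1, 363.9, 'long axis deg', 85.4)
top tape 46217 [ 24  69 246] (array([451.5,  27.7]), 1887.1, 363.9, 'long axis deg', 85.4)
top meter 498 [ 24  77 246] (array([448.5, 165.7]), 71.8, 62.7, 'long axis deg', 1.4)
top rnd 319 [ 23  81 245] (array([442. ,  45.5]), 51.9, 51.4, 'long axis deg', -0.8)
scn block 810 [ 22  96 239] (array([442.5, 393.6]), 79.0, 65.4, 'long axis deg', 19.2)
scn tape 674 [ 22  97 239] (array([449.6, 281.8]), 93.7, 53.2, 'long axis deg', -15.0)
scn meter 311 [ 22  98 238] (array([451.1, 160.2]), 60.5, 42.9, 'long axis deg', -0.8)
scn rnd 187 [ 22 101 234] (array([442.9,  40.6]), 48.3, 42.3, 'long axi
[... 309 characters left out ...]
 axis deg', -77.1)
top turned 99 0.04 mean [0.633 0.231 0.024] (array([639.3, 231.6]), 33.8, 33.4, 'long axis deg', -75.2)
top turnedtop 54 0.058 mean [0.638 0.231 0.05 ] (array([639.3, 231. ]), 18.3, 17.9, 'long axis deg', 63.9)
scn turned 219 0.034 mean [0.625 0.239 0.023] (array([633.4, 233. ]), 176.9, 37.4, 'long axis deg', -55.0)
top facep 576 0.029 mean [0.78  0.119 0.016] (array([793.7, 117. ]), 106.9, 103.6, 'long axis deg', 61.4)
top log 999 0.116 mean [ 0.401 -0.203  0.105] (array([ 413.4, -207.8]), 113.6, 92.6, 'long axis deg', -13.1)
[array([ 29, 157, 247], dtype=uint8), array([120,   2, 132], dtype=uint8), array([ 20,  65, 148], dtype=uint8), array([ 15,  54, 183], dtype=uint8)]
```

```bash
python3 - <<'E'
from h import *
f=lambda a,s,o:(np.array(a)+.5)/s-.5+np.array(o)
d=load("top0");s=load("scene0")
A=cloud(d);B=cloud(s)
def sel(W,c,r,lo,hi):
    P=W.reshape(-1,3);P=P[~np.isnan(P[:,0])];m=(np.hypot(P[:,0]-c[0],P[:,1]-c[1])<r)&(P[:,2]>lo)&(P[:,2]<hi);return P[m]
def trim(P,ang,q=1.5):
    a=np.radians(ang);R=np.array([[np.cos(a),np.sin(a)],[-np.sin(a),np.cos(a)]]);Q=P[:,:2]@R.T
    l=np.percentile(Q,q,axis=0);h=np.percentile(Q,100-q,axis=0);c=R.T@((l+h)/2);return np.round(c*1000,1),np.round((h-l)*1000,1)
for n,W in(("top",A),("scn",B)):
    for k,c,r,lo,hi in(("tapetop",(.66,.042),.055,.045,.08),("tapelow",(.66,.035),.062,.008,.03),("tapemid",(.66,.04),.06,.008,.08),("metertop",(.672,.141),.045,.1,.16),("metermid",(.672,.141),.05,.03,.16),("block",(.602,.322),.052,.012,.04),("blocktop",(.602,.322),.05,.019,.04),("turned",(.638,.231),.028,.008,.06)):
        P=sel(W,c,r,lo,hi)
        if len(P)<10: continue
        R=rect(P[:,:2]);print(n,k,len(P),*R,trim(P,R[-1]))
# block corners top face z=.024
p=f([(141,270),(175,308),(121,350),(87,310)],2.7,(170,170));print(rect(ray(d,p[:,0],p[:,1],.024)[:,:2]))
p=f([(187,277),(229,304),(161,350),(121,319)],3.1,(140,180));print("scn blk",rect(ray(s,p[:,0],p[:,1],.024)[:,:2]))
p=f([(235,118),(277,113),(284,130),(242,135)],2.7,(170,170));print("meter",rect(ray(d,p[:,0],p[:,1],.142)[:,:2]))
for k,dd,o,sc,pt,h in(("rt",d,(170,170),2.7,(465,334),.012),("rt",s,(140,180),3.1,(593,296),.012),("hook",d,(170,170),2.7,(410,118),.01)):
    q=f(pt,sc,o);print(k,ray(dd,*q,h))
for n,(x0,y0,x1,y1) in dict(a=(230,180,340,280)).items():
    im=cv2.resize(d["img"][y0:y1,x0:x1],None,fx=6,fy=6,interpolation=cv2.INTER_CUBIC);cv2.imwrite("pics/tz2.png",im[:,:,::-1])
E
```

```text
top tapetop 326 [661.9  41.9] 62.9 39.3 long axis deg -82.0 (array([661.6,  41.5]), array([60.1, 36.3]))
top tapelow 105 [656.3  40.6] 108.8 97.4 long axis deg -3.8 (array([652.1,  40.1]), array([99.6, 94.6]))
top tapemid 498 [659.4  36. ] 112.9 95.4 long axis deg 36.5 (array([651.1,  32.8]), array([84.7, 71.9]))
top metertop 291 [673.4 141. ] 46.6 29.5 long axis deg 69.6 (array([673.1, 140.1]), array([44.4, 28.1]))
top metermid 464 [673.2 140.4] 48.9 29.5 long axis deg 69.6 (array([672.7, 140.2]), array([45.9, 27.1]))
top block 543 [608.2 317. ] 82.2 54.5 long axis deg -74.1 (array([606.2, 323.1]), array([65.6, 51.7]))
top blocktop 511 [607.1 323.6] 67.7 54.6 long axis deg -76.7 (array([606.4, 323.3]), array([65.7, 51.2]))
top turned 160 [638.8 231.6] 36.4 34.6 long axis deg -32.7 (array([637.6, 231.4]), array([32.5, 32.2]))
scn tapetop 260 [655.9  40.7] 64.7 38.8 long axis deg -84.6 (array([656.5,  42.8]), array([57.7, 35.3]))
scn tapelow 196 [632.3  34.3] 86.0 68.9 long axis deg 83.3 (array([633.5,  35.5]), array([79.3, 66.4]))
scn tapemid 570 [638.6  31.2] 83.4 76.0 long axis deg
[... 185 characters left out ...]
5] 48.9 32.8 long axis deg 73.3 (array([667.6, 141.1]), array([45.8, 25.9]))
scn block 528 [602.7 321.4] 70.2 56.7 long axis deg -77.8 (array([601.6, 322.5]), array([65.7, 53.5]))
scn blocktop 443 [602.8 321.2] 69.9 56.4 long axis deg -77.2 (array([602. , 322.7]), array([65. , 52.7]))
scn turned 220 [633.  231.6] 34.9 29.1 long axis deg 66.9 (array([632.2, 231.6]), array([32.4, 25.8]))
(array([605.1, 322.1]), 66.3, 52.3, 'long axis deg', -77.0)
scn blk (array([595.5, 323.9]), 69.9, 52.3, 'long axis deg', -73.9)
meter (array([676.5, 138.9]), 43.4, 17.2, 'long axis deg', 70.6)
rt [0.44227468 0.0456392  0.012     ]
rt [0.43605055 0.0466552  0.012     ]
hook [ 0.66413098 -0.00453136  0.01      ]
```

View pics/tz2.png

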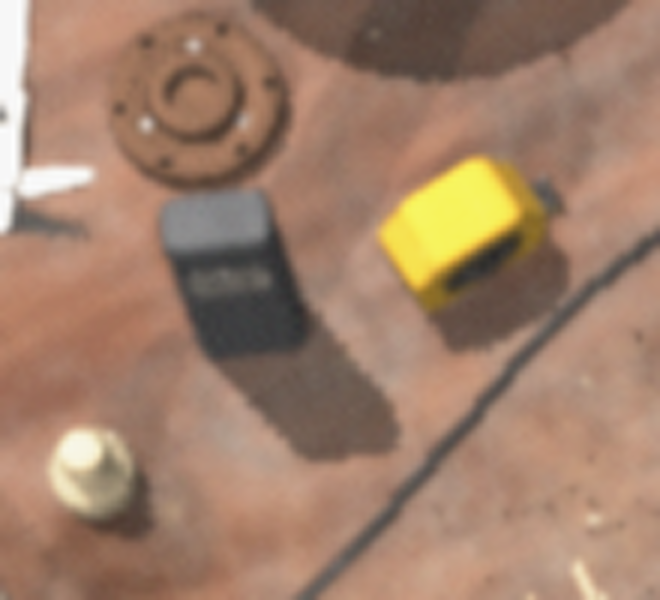

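```bash
cat > m.py <<'E'
import sys,numpy as np
from plant import r
from scipy.spatial.transform import Rotation as Ro
def go(x=None,y=None,z=None,jaw=None):
    s=r.get_state();R=Ro.from_quat(s["eef_rot"]);M=R.as_matrix();p=np.array(s["tool_pos"])
    j=np.degrees(np.arctan2(M[1,0],M[0,0]))
    print("t %.2f"%s["clock"],"pos",np.round(p*1000,1),"jaw %.1f"%j,"tilt axis",np.round(M[:,1],3),"F",np.round(s["contact_force"],1),"open %.1f"%(s["opening"]*88.1),"q",np.round(s["q"],2))
    # rows: level+yaw
    if jaw is not None:
        d=(jaw-j+90)%180-90
        for dd in (d, d-180 if d>0 else d+180):
            a=np.radians(j+dd);X=np.array([np.cos(a),np.sin(a),0]);Y=np.array([0,0,-1.]);T=np.stack([X,Y,np.cross(X,Y)],1)
            rv=(R.inv()*Ro.from_matrix(T)).as_rotvec()
            t=np.array([x if x is not None else p[0]*1000,y if y is not None else p[1]*1000,z if z is not None else p[2]*1000])-p*1000
            print(" yaw %.1f: rotvec"%dd,np.round(rv,3),"then shift",np.round(T.T@t,1))
    if x is not None or y is not None or z is not None:
        t=np.array([x if x is not None else p[0]*1000,y if y is not None else p[1]*1000,z if z is not None else p[2]*1000])-p*1000
        print(" shift now",np.round(M.T@t,1))
if __name__=="__main__":
    a=[None if v=="-" else float(v) for v in sys.argv[1:]];go(*a)
E
python3 m.py 604 323 150 13
python3 - <<'E'
from h import *
W=np.concatenate([cloud(load("top0")).reshape(-1,3),cloud(load("scene0")).reshape(-1,3)])
W=W[~np.isnan(W[:,0])]
for y in np.arange(-.7,.5,.1):
    print("%.1f"%y,[ (lambda q: round(float(np.percentile(q,99)),2) if len(q)>5 else None)(W[(abs(W[:,0]-x)<.05)&(abs(W[:,1]-y)<.05)][:,2]) for x in np.arange(.2,1.0,.1)])
E
```

```text
t 0.10 pos [ 140.4 -608.4  238. ] jaw -77.0 tilt axis [-0.001  0.002 -1.   ] F [ 0.8 -0.2 -0.1] open 87.8 q [ 1.38  0.69 -0.19  1.57  0.16  0.9  -0.22]
 yaw -90.0: rotvec [ 1.000e-03  1.571e+00 -1.000e-03] then shift [-661.3   88.  -803.3]
 yaw 90.0: rotvec [-1.000e-03 -1.571e+00 -1.000e-03] then shift [661.3  88.  803.3]
 shift now [-803.1   89.3  661.3]
-0.7 [0.24, 0.01, 0.04, 0.2, 0.19, 0.01, 0.01, 0.01]
-0.6 [0.35, 0.01, 0.06, 0.15, 0.16, 0.02, 0.01, 0.01]
-0.5 [-0.88, 0.02, 0.08, 0.17, 0.18, 0.03, 0.01, 0.48]
-0.4 [-0.88, 0.02, 0.12, 0.22, 0.22, 0.07, 0.05, 0.48]
-0.3 [-0.88, 0.01, 0.12, 0.22, 0.23, 0.22, 0.22, 0.48]
-0.2 [-0.79, 0.01, 0.11, 0.22, 0.23, 0.01, 0.22, 0.48]
-0.1 [0.0, 0.0, 0.04, 0.04, 0.05, 0.01, 0.09, 0.48]
-0.0 [0.0, 0.0, 0.02, 0.02, 0.06, 0.06, 0.09, 0.49]
0.1 [0.0, 0.0, 0.02, 0.02, 0.06, 0.15, 0.09, 0.49]
0.2 [-0.79, 0.0, 0.02, 0.02, 0.05, 0.14, 0.02, 0.49]
0.3 [-0.88, 0.0, 0.02, 0.02, 0.03, 0.05, 0.05, 0.49]
0.4 [-0.88, 0.0, 0.02, 0.02, 0.04, 0.04, 0.03, 0.49]
```

```bash
python3 -m inch '[[0,-6,0,0,-0.12,0],[0,-6,0,0,-0.12,0],[0,-6,0,0,-0.12,0],[0,-6,0,0,-0.12,0],[0,-6,0,0,-0.12,0],[0,-6,0,0,-0.12,0],[0,-6,0,0,-0.12,0],[0,-6,0,0,-0.12,0],[0,-6,0,0,-0.12,0],[0,-6,0,0,-0.12,0],[0,-6,0,0,-0.12,0],[0,-6,0,0,-0.12,0]]' 70; python3 m.py 420 -100 300 13
```

```text
clock: 1.1
tool_pos: [0.1402, -0.6087, 0.3105]
eef_rot: [-0.706, -0.036, 0.036, 0.707]
contact_force: [-0.5, 0.1, -0.1]
opening: 0.794
t 1.10 pos [ 140.2 -608.7  310.5] jaw 5.8 tilt axis [-0.001  0.001 -1.   ] F [-0.5  0.1 -0.1] open 69.9 q [ 1.6   0.67 -0.62  1.46  0.41  1.15  1.01]
 yaw 7.2: rotvec [-0.001 -0.125 -0.   ] then shift [387.   10.5 432.7]
 yaw -172.8: rotvec [ 1.000e-03  3.017e+00 -2.000e-03] then shift [-387.    10.5 -432.7]
 shift now [330.   10.9 477.6]
```

```bash
python3 -m inch '[[23,0,33,0,-0.06,0],[23,0,33,0,-0.06,0],[23,0,33,0,0,0],[23,0,33,0,0,0],[23,0,33,0,0,0],[23,0,33,0,0,0],[23,0,33,0,0,0],[23,0,33,0,0,0],[23,0,33,0,0,0],[23,0,33,0,0,0],[23,0,33,0,0,0],[23,0,33,0,0,0]]' 70; python3 m.py 604 323 150 13
```

```text
clock: 2.1
tool_pos: [0.3318, -0.1645, 0.3107]
eef_rot: [0.703, 0.076, -0.076, -0.703]
contact_force: [1.1, 0.3, -0.2]
opening: 0.795
t 2.10 pos [ 331.8 -164.5  310.7] jaw 12.3 tilt axis [-0. -0. -1.] F [ 1.1  0.3 -0.2] open 70.0 q [ 0.92  0.31 -0.78  2.14  0.31  0.8   0.17]
 yaw 0.7: rotvec [ 0.    -0.012 -0.   ] then shift [374.9 160.7 413.7]
 yaw -179.3: rotvec [1.00e-03 3.13e+00 1.00e-03] then shift [-374.9  160.7 -413.7]
 shift now [370.1 160.4 418.1]
```

```bash
python3 -m inch '[[25,4,30,0,-0.012,0],[25,4,30,0,0,0],[25,4,30,0,0,0],[25,4,30,0,0,0],[25,4,30,0,0,0],[25,4,30,0,0,0],[25,4,30,0,0,0],[25,4,30,0,0,0],[25,4,30,0,0,0],[25,4,30,0,0,0],[25,4,30,0,0,0],[25,4,30,0,0,0]]' 75; python3 m.py 604 323 80 13
```

```text
clock: 3.1
tool_pos: [0.5435, 0.2536, 0.2619]
eef_rot: [0.703, 0.08, -0.081, -0.702]
contact_force: [1.4, -0.3, -0.1]
opening: 0.85
t 3.10 pos [543.5 253.6 261.9] jaw 13.1 tilt axis [-0.001 -0.001 -1.   ] F [ 1.4 -0.3 -0.1] open 74.9 q [-0.15  0.69 -0.65  1.6   0.47  1.01 -0.72]
 yaw -0.1: rotvec [ 0.001  0.001 -0.001] then shift [ 74.6 181.9  54. ]
 yaw 179.9: rotvec [-2.00e-03 -3.14e+00 -1.00e-03] then shift [-74.6 181.9 -54. ]
 shift now [ 74.8 181.8  54.1]
```

```bash
python3 -m inch '[[15,36,11,0,0,0],[15,36,11,0,0,0],[15,36,11,0,0,0],[15,36,11,0,0,0],[15,37,10,0,0,0],[0,0,0,0,0,0],[0,0,0,0,0,0]]' 75; python3 m.py 604 323 11 13
python3 - <<'E'
from plant import r
import cv2,numpy as np
for n in("scene","top"):
    d=r.snapshot(n);np.savez(f"{n}1.npz",**d)
    x0,y0=(120,200) if n=="scene" else (150,200)
    cv2.imwrite(f"pics/{n}1.png",cv2.resize(d["img"][y0:y0+150,x0:x0+160],None,fx=4,fy=4,interpolation=cv2.INTER_CUBIC)[:,:,::-1])
E
```

```text
clock: 3.68
tool_pos: [0.6019, 0.3209, 0.0783]
eef_rot: [0.703, 0.079, -0.083, -0.702]
contact_force: [0.5, -0.5, 0.9]
opening: 0.85
t 3.68 pos [601.9 320.9  78.3] jaw 13.1 tilt axis [-0.006 -0.003 -1.   ] F [ 0.5 -0.5  0.9] open 74.9 q [-0.29  1.01 -0.54  1.47  0.62  0.84 -0.82]
 yaw -0.1: rotvec [ 0.002  0.002 -0.006] then shift [ 2.5 67.3  1.6]
 yaw 179.9: rotvec [-1.00e-02 -3.14e+00 -3.00e-03] then shift [-2.5 67.3 -1.6]
 shift now [ 2.9 67.3  1.7]
```

View pics/scene1.png

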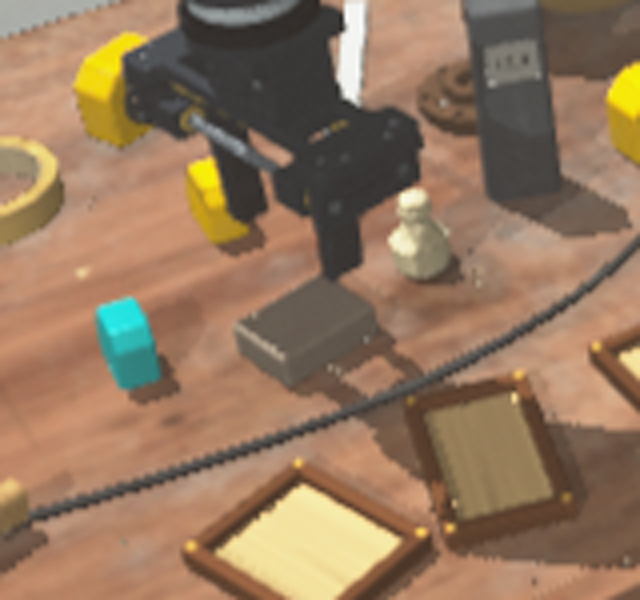

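View pics/top1.png

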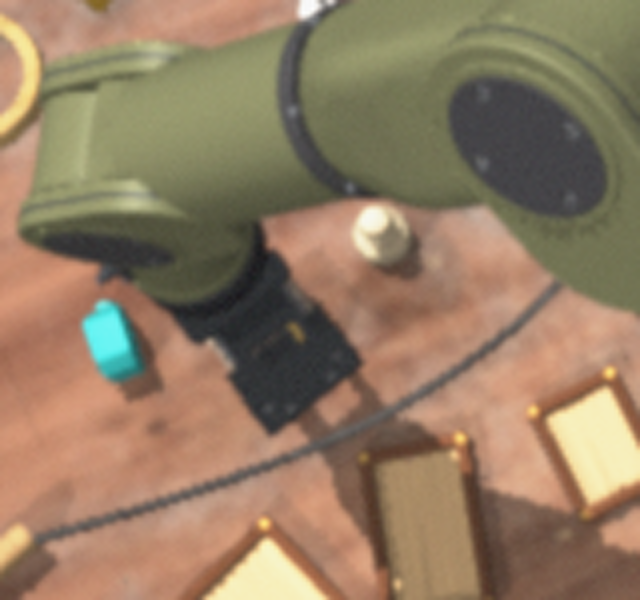

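```bash
python3 - <<'E'
from h import *
d=load("scene1");p=np.array([.6019,.3209,.0783]);a=np.radians(13.1);X=np.array([np.cos(a),np.sin(a),0]);Z=np.array([-X[1],X[0],0])
for o in(-.0375,-.055,.0375,.055):
    for w in(-.009,.009):
        q=proj(d,p+o*X+w*Z);print(o,w,np.round((q-[120,200])*4+1.5))
E
```

```text
-0.0375 -0.009 [344. 261.]
-0.0375 0.009 [319. 276.]
-0.055 -0.009 [364. 274.]
-0.055 0.009 [338. 289.]
0.0375 -0.009 [265. 211.]
0.0375 0.009 [240. 225.]
0.055 -0.009 [247. 199.]
0.055 0.009 [222. 213.]
```

```bash
python3 -m inch '[[2,14,1,0,0,0],[0,14,0,0,0,0],[0,14,0,0,0,0],[0,13,0,0,0,0],[0,12,0,0,0,0],[0,0,0,0,0,0],[0,0,0,0,0,0]]' 75; python3 m.py 604 323 11.5 13
```

```text
clock: 4.37
tool_pos: [0.605, 0.3227, 0.0135]
eef_rot: [0.703, 0.08, -0.081, -0.702]
contact_force: [-0.7, 1.0, 0.9]
opening: 0.853
t 4.37 pos [605.  322.7  13.5] jaw 13.1 tilt axis [-0.002 -0.001 -1.   ] F [-0.7  1.   0.9] open 75.1 q [-0.31  1.1  -0.49  1.47  0.67  0.75 -0.85]
 yaw -0.1: rotvec [ 0.001  0.001 -0.002] then shift [-0.9  2.   0.5]
 yaw 179.9: rotvec [-3.00e-03 -3.14e+00 -1.00e-03] then shift [ 0.9  2.  -0.5]
 shift now [-0.9  2.   0.5]
```

```bash
python3 -m inch '[[0,3,0,0,0,0],[0,0,0,0,0,0],[0,0,0,0,0,0],[0,0,0,0,0,0],[0,0,0,0,0,0],[0,0,0,0,0,0],[0,0,0,0,0,0],[0,0,0,0,0,0]]' 40 15; python3 m.py; python3 -m inch '[[0,-20,0,0,0,0],[0,-30,0,0,0,0],[0,0,0,0,0,0]]'; python3 m.py 440.5 396.5 80 109.4
python3 - <<'E'
from plant import r
import cv2,numpy as np
for n in("scene",):
    d=r.snapshot(n);x0,y0=(120,200)
    cv2.imwrite(f"pics/{n}2.png",cv2.resize(d["img"][y0:y0+150,x0:x0+160],None,fx=4,fy=4,interpolation=cv2.INTER_CUBIC)[:,:,::-1])
E
```

```text
clock: 5.03
tool_pos: [0.606, 0.3233, 0.0122]
eef_rot: [-0.702, -0.081, 0.08, 0.703]
contact_force: [-1.9, -0.3, 3.0]
opening: 0.595
t 5.03 pos [606.  323.3  12.2] jaw 13.1 tilt axis [ 0.001  0.    -1.   ] F [-1.9 -0.3  3. ] open 52.4 q [-0.32  1.1  -0.49  1.47  0.67  0.74 -0.85]
clock: 5.28
tool_pos: [0.6081, 0.3253, 0.0665]
eef_rot: [-0.701, -0.083, 0.078, 0.704]
contact_force: [-0.2, 1.1, -0.4]
opening: 0.592
t 5.28 pos [608.1 325.3  66.5] jaw 13.0 tilt axis [ 0.006  0.005 -1.   ] F [-0.2  1.1 -0.4] open 52.1 q [-0.3   1.03 -0.53  1.46  0.63  0.82 -0.83]
 yaw -83.6: rotvec [-0.008  1.46   0.003] then shift [-122.8  -13.5 -134.4]
 yaw 96.4: rotvec [ 0.003 -1.682  0.008] then shift [122.8 -13.5 134.4]
 shift now [-147.1  -14.2  107.2]
```

View pics/scene2.png

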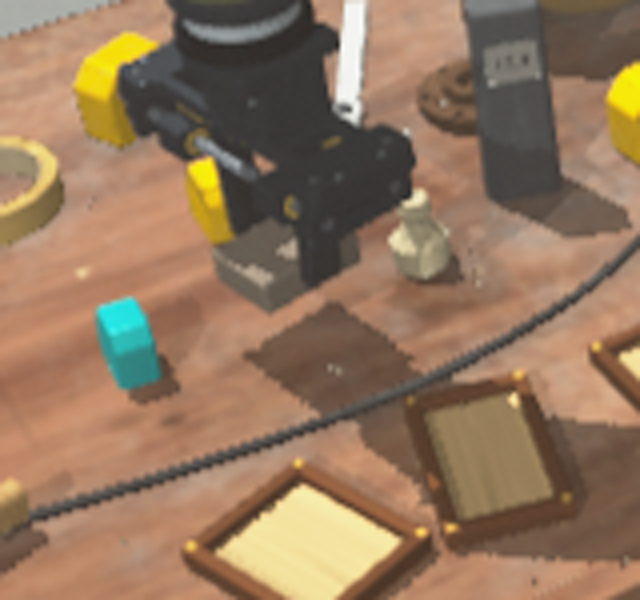

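```bash
python3 -m inch '[[-10,-4,8,0,-0.12,0],[0,-3,0,0,-0.12,0],[0,-3,0,0,-0.12,0],[0,-3,0,0,-0.12,0],[0,0,0,0,-0.12,0],[0,0,0,0,-0.12,0],[0,0,0,0,-0.12,0],[0,0,0,0,-0.12,0],[0,0,0,0,-0.12,0],[0,0,0,0,-0.12,0],[0,0,0,0,-0.12,0],[0,0,0,0,-0.12,0]]'; python3 -m inch '[[0,0,0,0,-0.12,0],[0,0,0,0,-0.12,0],[0,0,0,0,0,0]]';python3 m.py 440.5 396.5 60 109.4
```

```text
clock: 6.33
tool_pos: [0.5935, 0.3278, 0.0731]
eef_rot: [-0.473, -0.524, 0.526, 0.474]
contact_force: [0.3, 0.4, -0.2]
opening: 0.594
clock: 6.58
tool_pos: [0.5935, 0.3277, 0.0729]
eef_rot: [-0.408, -0.577, 0.578, 0.409]
contact_force: [-0.4, -0.6, -2.0]
opening: 0.589
t 6.58 pos [593.5 327.7  72.9] jaw 109.5 tilt axis [-0.002 -0.001 -1.   ] F [-0.4 -0.6 -2. ] open 51.9 q [-0.16  1.11 -0.9   1.48  0.96  1.03  0.62]
 yaw -0.1: rotvec [-0.003  0.001 -0.001] then shift [115.7  12.9 121.4]
 yaw 179.9: rotvec [-1.00e-03 -3.14e+00  4.00e-03] then shift [-115.7   12.9 -121.4]
 shift now [115.9  13.1 121.2]
```

```bash
python3 -m inch '[[20,0,20,0,0,0],[20,0,20,0,0,0],[20,0,20,0,0,0],[20,2,20,0,0,0],[20,2,20,0,0,0],[16,2,21,0,0,0],[0,0,0,0,0,0],[0,0,0,0,0,0]]';python3 m.py 440.5 396.5 18 109.4
python3 - <<'E'
from plant import r
import cv2,numpy as np
for n in("scene","top"):
    d=r.snapshot(n);np.savez(f"{n}3.npz",**d)
    x0,y0=(120,250) if n=="scene" else (150,270)
    cv2.imwrite(f"pics/{n}3.png",cv2.resize(d["img"][y0:y0+130,x0:x0+160],None,fx=4,fy=4,interpolation=cv2.INTER_CUBIC)[:,:,::-1])
E
```

```text
clock: 7.25
tool_pos: [0.4397, 0.3986, 0.0682]
eef_rot: [-0.408, -0.577, 0.578, 0.409]
contact_force: [0.9, -0.4, -1.0]
opening: 0.591
t 7.25 pos [439.7 398.6  68.2] jaw 109.4 tilt axis [-0.001 -0.001 -1.   ] F [ 0.9 -0.4 -1. ] open 52.1 q [-0.35  1.04 -0.86  1.76  1.03  0.87  0.2 ]
 yaw 0.0: rotvec [-0.001 -0.    -0.   ] then shift [-2.2 50.2 -0. ]
 yaw -180.0: rotvec [ 1.000e-03  3.141e+00 -2.000e-03] then shift [ 2.2 50.2  0. ]
 shift now [-2.2 50.2 -0.1]
```

View pics/scene3.png

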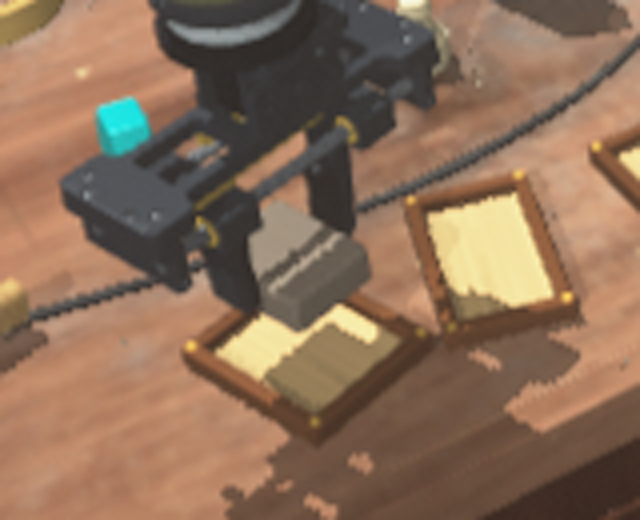

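View pics/top3.png

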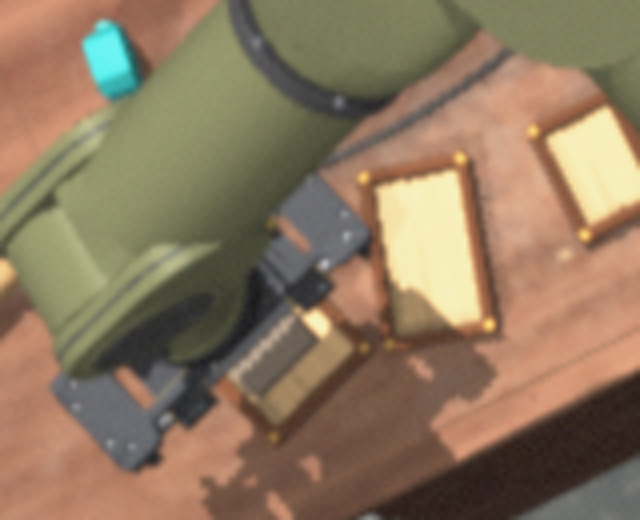

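```bash
python3 - <<'E'
from h import *
f=lambda a,s,o:(np.array(a)+.5)/s-.5+np.array(o)
d=load("scene3");p=f([(301,330),(371,277)],4,(120,250));q=ray(d,p[:,0],p[:,1],.056);print(q,np.linalg.norm(q[0]-q[1]));m=q.mean(0)[:2]
print(m+.034*np.array([.943,.332]))
p=f([(299,166+0)],4,(120,250))
p=f([(190,345),(318,423),(421,333)],4,(120,250));q=ray(d,p[:,0],p[:,1],.014);print(q,(q[0]+q[2])/2)
E
```

```text
[[0.4046699  0.40686331 0.056     ]
 [0.41914998 0.36117435 0.056     ]] 0.04792863006554406
[0.44397194 0.39530683]
[[0.47231109 0.4466375  0.014     ]
 [0.38148242 0.41466329 0.014     ]
 [0.40848891 0.34320913 0.014     ]] [0.4404     0.39492332 0.014     ]
```

```bash
python3 -m inch '[[-2,12,1,0,0,0],[0,12,0,0,0,0],[0,12,0,0,0,0],[0,8,0,0,0,0],[0,5,0,0,0,0],[0,0,0,0,0,0],[0,0,0,0,0,0]]';python3 m.py 439.5 396.5 18.5 109.4
```

```text
clock: 7.93
tool_pos: [0.4411, 0.3959, 0.0192]
eef_rot: [-0.409, -0.577, 0.577, 0.409]
contact_force: [-0.6, -0.4, -0.3]
opening: 0.589
t 7.93 pos [441.1 395.9  19.2] jaw 109.3 tilt axis [-0.001 -0.    -1.   ] F [-0.6 -0.4 -0.3] open 51.9 q [-0.37  1.1  -0.81  1.77  1.11  0.81  0.14]
 yaw 0.1: rotvec [-0.001 -0.001  0.   ] then shift [1.1 0.7 1.3]
 yaw -179.9: rotvec [-0.00e+00  3.14e+00 -1.00e-03] then shift [-1.1  0.7 -1.3]
 shift now [1.1 0.7 1.3]
```

Release and lift; next, the tape.

```bash
python3 -m inch '[[0,0.7,1,0,0,0],[0,0,0,0,0,0],[0,0,0,0,0,0],[0,0,0,0,0,0],[0,0,0,0,0,0],[0,-20,0,0,0,0],[0,-40,0,0,0,0],[0,-40,0,0,0,0],[0,-40,0,0,0,0],[0,0,0,0,0,0]]' 70; python3 m.py 660 38 160 7
python3 - <<'E'
from plant import r
import cv2,numpy as np
for n in("scene",):
    d=r.snapshot(n)
    x0,y0=(120,250) if n=="scene" else (150,270)
    cv2.imwrite(f"pics/{n}4.png",cv2.resize(d["img"][y0:y0+130,x0:x0+160],None,fx=4,fy=4,interpolation=cv2.INTER_CUBIC)[:,:,::-1])
E
```

```text
clock: 8.77
tool_pos: [0.4416, 0.4001, 0.1667]
eef_rot: [0.409, 0.581, -0.572, -0.409]
contact_force: [-0.2, 1.9, -0.4]
opening: 0.793
t 8.77 pos [441.6 400.1 166.7] jaw 109.3 tilt axis [ 0.007  0.011 -1.   ] F [-0.2  1.9 -0.4] open 69.8 q [-0.31  0.91 -0.96  1.72  0.88  1.    0.31]
 yaw 77.7: rotvec [ 0.014 -1.356 -0.   ] then shift [-172.6    6.7  386. ]
 yaw -102.3: rotvec [0.    1.786 0.015] then shift [ 172.6    6.7 -386. ]
 shift now [-414.     4.3  -86.1]
```

View pics/scene4.png

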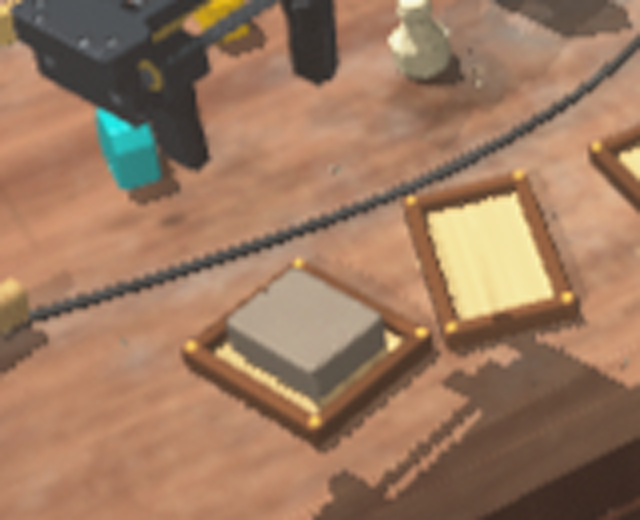

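```bash
python3 -m inch '[[0,-6,0,0,0.12,0],[0,-6,0,0,0.12,0],[0,-6,0,0,0.12,0],[0,-6,0,0,0.12,0],[0,-6,0,0,0.12,0],[0,-6,0,0,0.12,0],[0,-6,0,0,0.12,0],[0,-6,0,0,0.12,0],[0,-6,0,0,0.12,0],[0,-6,0,0,0.12,0],[0,0,0,0,0.12,0],[0,0,0,0,0.12,0]]'; python3 -m inch '[[0,0,0,0,0.115,0],[0,0,0,0,0.115,0],[0,0,0,0,0.115,0],[0,0,0,0,0,0]]';python3 m.py 660 38 220 7
```

```text
clock: 9.82
tool_pos: [0.4402, 0.395, 0.2182]
eef_rot: [0.689, 0.162, -0.162, -0.688]
contact_force: [0.4, 0.4, -1.2]
opening: 0.796
clock: 10.15
tool_pos: [0.4401, 0.3949, 0.218]
eef_rot: [0.707, 0.042, -0.043, -0.705]
contact_force: [0.8, -0.1, 0.2]
opening: 0.792
t 10.15 pos [440.1 394.9 218. ] jaw 6.9 tilt axis [-0.    -0.002 -1.   ] F [ 0.8 -0.1  0.2] open 69.7 q [-0.5   0.71 -0.55  1.68  0.46  0.88 -1.12]
 yaw 0.1: rotvec [ 0.002 -0.002 -0.001] then shift [ 174.8   -2.  -381. ]
 yaw -179.9: rotvec [1.00e-03 3.14e+00 3.00e-03] then shift [-174.8   -2.   381. ]
 shift now [ 175.5   -1.3 -380.7]
```

```bash
python3 -m inch '[[15,0,-33,0,0,0],[15,0,-33,0,0,0],[15,0,-33,0,0,0],[15,0,-33,0,0,0],[15,0,-33,0,0,0],[15,0,-33,0,0,0],[15,0,-33,0,0,0],[15,0,-33,0,0,0],[15,0,-33,0,0,0],[15,0,-33,0,0,0],[15,0,-33,0,0,0],[10,0,-18,0,0,0]]' 64; python3 -m inch '[[0,28,0,0,0,0],[0,28,0,0,0,0],[0,28,0,0,0,0],[0,28,0,0,0,0],[0,0,0,0,0,0],[0,0,0,0,0,0]]';python3 m.py 660 38 80 7
python3 - <<'E'
from plant import r
import cv2,numpy as np
for n in("scene","top"):
    d=r.snapshot(n);np.savez(f"{n}5.npz",**d)
    x0,y0=(200,150) if n=="scene" else (210,150)
    cv2.imwrite(f"pics/{n}5.png",cv2.resize(d["img"][y0:y0+130,x0:x0+160],None,fx=4,fy=4,interpolation=cv2.INTER_CUBIC)[:,:,::-1])
E
```

```text
clock: 11.15
tool_pos: [0.6621, 0.0323, 0.2175]
eef_rot: [0.707, 0.042, -0.043, -0.704]
contact_force: [0.3, -0.4, -0.3]
opening: 0.728
clock: 11.65
tool_pos: [0.6593, 0.0384, 0.1053]
eef_rot: [0.706, 0.043, -0.046, -0.706]
contact_force: [-0.4, 0.2, 1.1]
opening: 0.727
t 11.65 pos [659.3  38.4 105.3] jaw 7.2 tilt axis [-0.004 -0.001 -1.   ] F [-0.4  0.2  1.1] open 64.0 q [ 0.14  0.95 -0.53  1.54  0.59  0.83 -0.49]
 yaw -0.2: rotvec [ 0.     0.003 -0.004] then shift [ 0.6 25.3 -0.5]
 yaw 179.8: rotvec [-0.007 -3.139 -0.   ] then shift [-0.6 25.3  0.5]
 shift now [ 0.7 25.3 -0.5]
```

View pics/scene5.png

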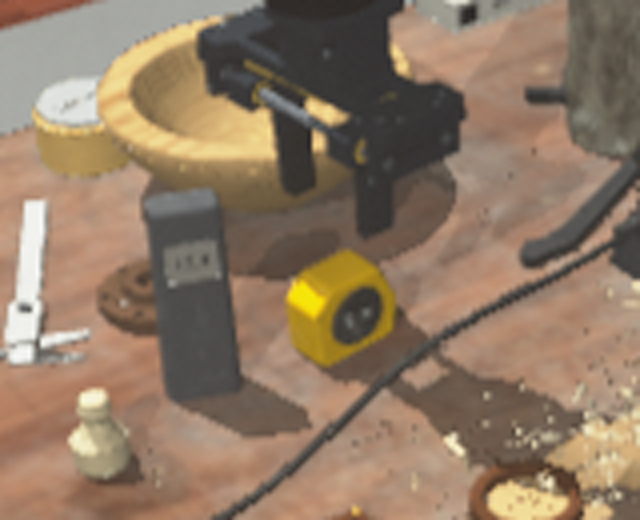

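View pics/top5.png

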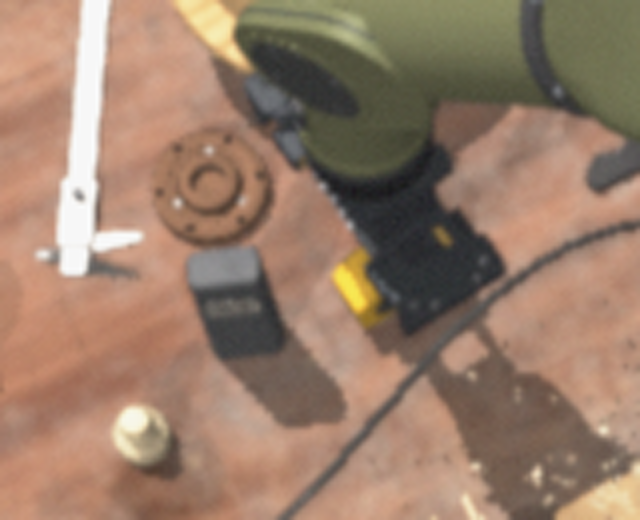

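```bash
python3 - <<'E'
from h import *
W=np.concatenate([cloud(load("top0")).reshape(-1,3),cloud(load("scene0")).reshape(-1,3)])
for x in np.arange(.70,.82,.01):
    q=W[(abs(W[:,0]-x)<.005)&(W[:,1]>-.01)&(W[:,1]<.09)][:,2];print(round(x,2),np.round(np.percentile(q,[50,98]),3))
E
```

```text
0.7 [0.001 0.007]
0.71 [0.002 0.008]
0.72 [0.001 0.007]
0.73 [0.002 0.008]
0.74 [0.001 0.008]
0.75 [0.001 0.008]
0.76 [0.002 0.013]
0.77 [0.004 0.087]
0.78 [0.009 0.088]
0.79 [0.016 0.089]
0.8 [0.04  0.088]
0.81 [0.023 0.088]
```

```bash
python3 -m inch '[[1,18,0,0,0,-0.004],[0,18,0,0,0,0],[0,16,0,0,0,0],[0,14,0,0,0,0],[0,12,0,0,0,0],[0,0,0,0,0,0],[0,0,0,0,0,0]]' ; python3 m.py 660 38 25 7
```

```text
clock: 12.33
tool_pos: [0.6622, 0.0392, 0.0293]
eef_rot: [-0.706, -0.045, 0.042, 0.706]
contact_force: [-0.4, -1.2, -0.7]
opening: 0.729
t 12.33 pos [662.2  39.2  29.3] jaw 7.1 tilt axis [ 0.004  0.001 -1.   ] F [-0.4 -1.2 -0.7] open 64.2 q [ 0.11  1.05 -0.47  1.56  0.65  0.7  -0.54]
 yaw -0.1: rotvec [-0.     0.001  0.004] then shift [-2.3  4.3 -0.9]
 yaw 179.9: rotvec [ 0.007 -3.14   0.   ] then shift [2.3 4.3 0.9]
 shift now [-2.3  4.3 -0.9]
```

```bash
python3 -m inch '[[-2,4,-1,0,0,0.004],[0,0,0,0,0,0],[0,0,0,0,0,0],[0,0,0,0,0,0],[0,0,0,0,0,0],[0,0,0,0,0,0],[0,0,0,0,0,0],[0,0,0,0,0,0]]' 20 22 ; python3 m.py; python3 -m inch '[[0,-20,0,0,0,0],[0,-40,0,0,0,0],[0,-40,0,0,0,0],[0,0,0,0,0,0]]'; python3 m.py 446 285.5 120 75
python3 - <<'E'
from plant import r
import cv2,numpy as np
for n in("scene",):
    d=r.snapshot(n);np.savez(f"{n}6.npz",**d)
    x0,y0=(200,120)
    cv2.imwrite(f"pics/{n}6.png",cv2.resize(d["img"][y0:y0+130,x0:x0+160],None,fx=4,fy=4,interpolation=cv2.INTER_CUBIC)[:,:,::-1])
E
```

```text
clock: 13.0
tool_pos: [0.6608, 0.0379, 0.0255]
eef_rot: [-0.706, -0.044, 0.043, 0.706]
contact_force: [1.5, -0.4, 2.7]
opening: 0.409
t 13.00 pos [660.8  37.9  25.5] jaw 7.0 tilt axis [ 0.001  0.    -1.   ] F [ 1.5 -0.4  2.7] open 36.0 q [ 0.11  1.05 -0.47  1.56  0.66  0.69 -0.54]
clock: 13.33
tool_pos: [0.6643, 0.0395, 0.1322]
eef_rot: [-0.705, -0.047, 0.039, 0.707]
contact_force: [2.6, 0.9, -1.4]
opening: 0.41
t 13.33 pos [664.3  39.5 132.2] jaw 7.0 tilt axis [ 0.011  0.003 -1.   ] F [ 2.6  0.9 -1.4] open 36.1 q [ 0.15  0.91 -0.54  1.52  0.57  0.86 -0.48]
 yaw 68.0: rotvec [ 0.006 -1.186  0.011] then shift [181.2  12.2 274.5]
 yaw -112.0: rotvec [-0.012  1.955  0.006] then shift [-181.2   12.2 -274.5]
 shift now [-186.7   10.5  270.9]
```

View pics/scene6.png

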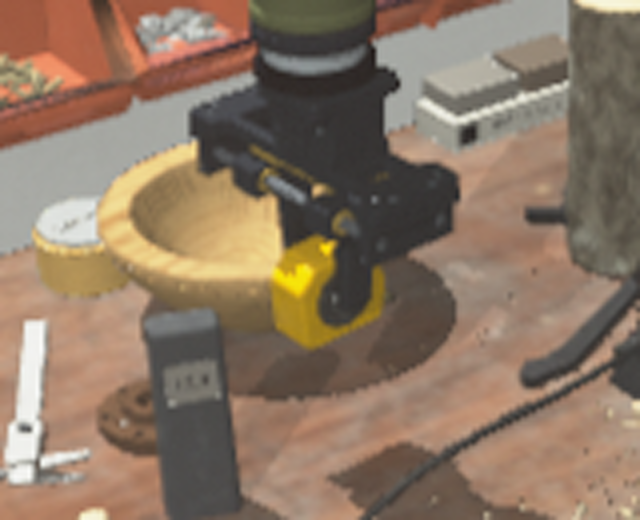

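```bash
python3 -m inch '[[-33,0,0,0,0,0],[-33,0,0,0,0,0],[-33,0,0,0,0,0],[-33,0,0,0,0,0],[-33,0,0,0,0,0],[-33,0,0,0,0,0],[0,0,0,0,0,0]]'; python3 -m inch '[[0,0,0,0,-0.1,0],[0,0,0,0,-0.1,0],[0,0,0,0,-0.1,0],[0,0,0,0,-0.1,0],[0,0,0,0,-0.1,0],[0,0,0,0,-0.1,0],[0,0,0,0,-0.1,0],[0,0,0,0,-0.1,0],[0,0,0,0,-0.1,0],[0,0,0,0,-0.1,0],[0,0,0,0,-0.1,0],[0,0,0,0,-0.086,0]]';python3 m.py 443.7 286.1 90 75
```

```text
clock: 13.97
tool_pos: [0.4525, 0.0106, 0.1235]
eef_rot: [0.707, 0.038, -0.05, -0.704]
contact_force: [-0.7, 0.6, -2.2]
opening: 0.408
clock: 14.97
tool_pos: [0.4625, 0.013, 0.1237]
eef_rot: [-0.559, -0.431, 0.433, 0.561]
contact_force: [0.5, -0.3, -1.6]
opening: 0.407
t 14.97 pos [462.5  13.  123.7] jaw 75.3 tilt axis [-0.003 -0.    -1.   ] F [ 0.5 -0.3 -1.6] open 35.9 q [ 0.33  0.79 -0.75  2.13  0.98  0.62  0.18]
 yaw -0.3: rotvec [-0.003  0.005 -0.001] then shift [258.9  33.7  88.8]
 yaw 179.7: rotvec [-2.000e-03 -3.137e+00  5.000e-03] then shift [-258.9   33.7  -88.8]
 shift now [259.4  33.7  87.5]
```

```bash
python3 -m inch '[[29,0,10,0,0,0],[29,0,10,0,0,0],[29,0,10,0,0,0],[29,0,10,0,0,0],[29,3,10,0,0,0],[29,4,10,0,0,0],[29,4,10,0,0,0],[29,4,10,0,0,0],[27,4,8,0,0.005,0],[0,0,0,0,0,0],[0,0,0,0,0,0]]';python3 m.py 443.7 286.1 32 75
python3 - <<'E'
from plant import r
import cv2,numpy as np
for n in("scene","top"):
    d=r.snapshot(n);np.savez(f"{n}7.npz",**d)
    x0,y0=(160,240) if n=="scene" else (180,250)
    cv2.imwrite(f"pics/{n}7.png",cv2.resize(d["img"][y0:y0+130,x0:x0+160],None,fx=4,fy=4,interpolation=cv2.INTER_CUBIC)[:,:,::-1])
E
```

```text
clock: 15.88
tool_pos: [0.4442, 0.2877, 0.1046]
eef_rot: [-0.561, -0.429, 0.431, 0.562]
contact_force: [0.2, -0.7, -2.2]
opening: 0.41
t 15.88 pos [444.2 287.7 104.6] jaw 74.9 tilt axis [-0.003 -0.001 -1.   ] F [ 0.2 -0.7 -2.2] open 36.1 q [-0.24  0.87 -0.73  1.95  0.92  0.7  -0.24]
 yaw 0.1: rotvec [-0.002 -0.002 -0.001] then shift [-1.7 72.6  0.1]
 yaw -179.9: rotvec [ 2.00e-03  3.14e+00 -4.00e-03] then shift [ 1.7 72.6 -0.1]
 shift now [-1.6 72.6 -0.1]
```

View pics/scene7.png

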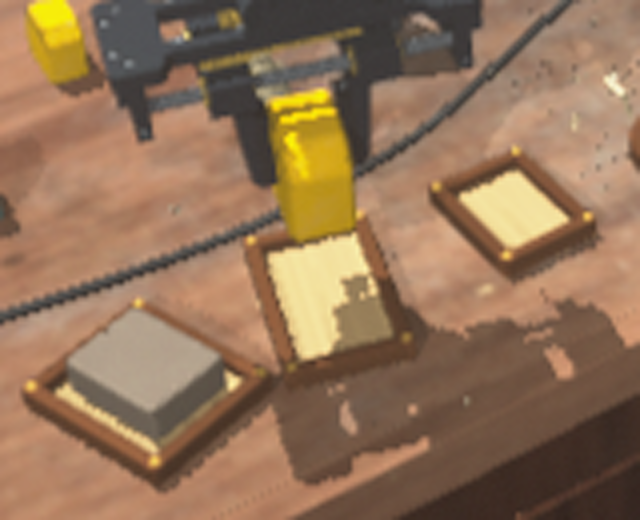

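View pics/top7.png

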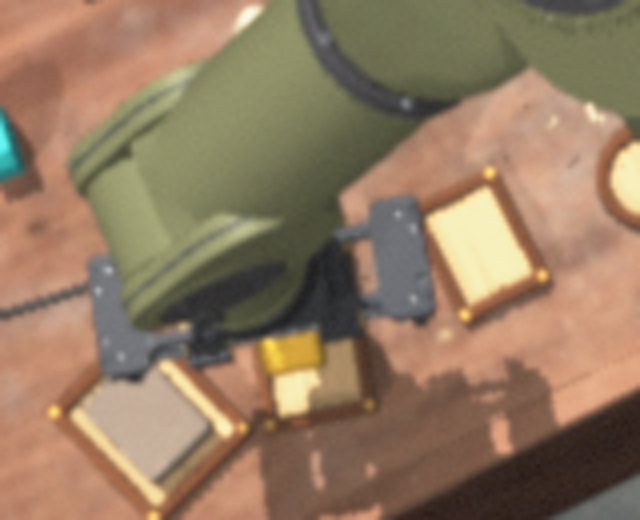

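```bash
python3 - <<'E'
from h import *
f=lambda a,s,o:(np.array(a)+.5)/s-.5+np.array(o)
d=load("scene7");L=np.array([.966,-.259])
p=f([(290,240),(353,233)],4,(160,240));q=ray(d,p[:,0],p[:,1],.079);print(q,np.linalg.norm(q[0]-q[1]),q.mean(0)[:2]+.0415*L)
p=f([(284,219),(354,210)],4,(160,240))
for z in(.09,.1,.11):q=ray(d,p[:,0],p[:,1],z);print(z,q.mean(0)[:2])
p=f([(249,241),(291,367),(405,338),(361,218)],4,(160,240));q=ray(d,p[:,0],p[:,1],.014);print(q,q.mean(0))
d=load("top7")
W=cloud(d);m=(W[...,2]>.09)&(W[...,2]<.15)
hsv=cv2.cvtColor(d["img"],cv2.COLOR_RGB2HSV);m&=(hsv[...,0]>22)&(hsv[...,0]<35)&(hsv[...,1]>130)
m[:, :230]=0;m[:,275:]=0
P=W[m];t=P[:,:2]@L;print(len(P),np.percentile(t,[0,2,50,98]),np.array([.446,.2855])@L,P[:,2].min())
E
```

```text
[[0.42387377 0.3101302  0.079     ]
 [0.40925145 0.28060365 0.079     ]] 0.032948887893850656 [0.45665161 0.28461842]
0.09 [0.4209696  0.29323222]
0.1 [0.40995009 0.29791033]
0.11 [0.39893058 0.30258843]
[[0.50775202 0.3009922  0.014     ]
 [0.4031411  0.32820068 0.014     ]
 [0.38669157 0.2680442  0.014     ]
 [0.48767134 0.2395114  0.014     ]] [0.44631401 0.28418712 0.014     ]
12 [0.32578653 0.32603764 0.33057696 0.3358382 ] 0.35689150000000003 0.12816111774028993
```

```bash
python3 -m inch '[[-1.6,18,0,0,0,0],[0,18,0,0,0,0],[0,15,0,0,0,0],[0,9,0,0,0,0],[0,6,0,0,0,0],[0,4,0,0,0,0],[0,0,0,0,0,0],[0,0,0,0,0,0]]';python3 m.py 443.7 286.1 32 75
```

```text
clock: 16.65
tool_pos: [0.4454, 0.2849, 0.0363]
eef_rot: [0.562, 0.429, -0.429, -0.562]
contact_force: [0.3, -0.0, -2.0]
opening: 0.411
t 16.65 pos [445.4 284.9  36.3] jaw 74.7 tilt axis [ 0.  0. -1.] F [ 0.3 -0.  -2. ] open 36.2 q [-0.29  0.97 -0.62  1.97  1.08  0.57 -0.38]
 yaw 0.3: rotvec [ 0.    -0.005  0.   ] then shift [0.7 4.3 2. ]
 yaw -179.7: rotvec [-0.     3.136  0.   ] then shift [-0.7  4.3 -2. ]
 shift now [0.7 4.3 2. ]
```

```bash
python3 -m inch '[[0.7,3,1,0,0,0],[0,1.5,0,0,0,0],[0,0,0,0,0,0],[0,0,0,0,0,0]]';python3 m.py
python3 - <<'E'
from plant import r
import cv2,numpy as np
for n in("scene",):
    d=r.snapshot(n);np.savez(f"{n}8.npz",**d)
    x0,y0=(160,240) if n=="scene" else (180,250)
    cv2.imwrite(f"pics/{n}8.png",cv2.resize(d["img"][y0:y0+130,x0:x0+160],None,fx=4,fy=4,interpolation=cv2.INTER_CUBIC)[:,:,::-1])
E
```

```text
clock: 16.98
tool_pos: [0.4445, 0.2859, 0.0316]
eef_rot: [0.562, 0.429, -0.429, -0.562]
contact_force: [-0.3, -0.1, -2.5]
opening: 0.407
t 16.98 pos [444.5 285.9  31.6] jaw 74.7 tilt axis [ 0.  0. -1.] F [-0.3 -0.1 -2.5] open 35.9 q [-0.3   0.98 -0.61  1.97  1.09  0.57 -0.39]
```

View pics/scene8.png

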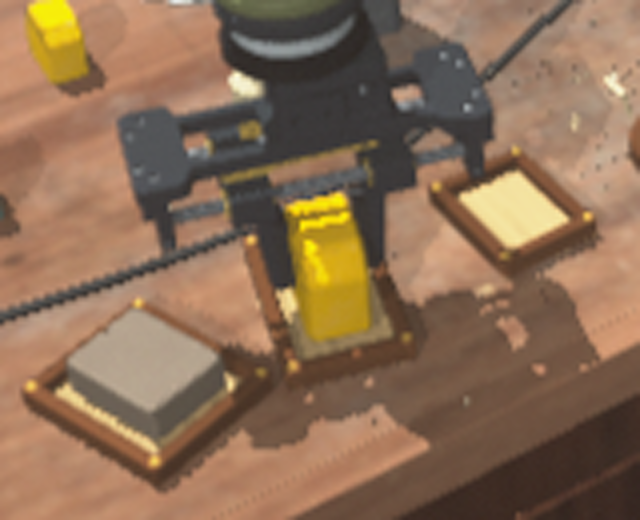

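```bash
python3 -m inch '[[0,1.2,0,0,0,0],[0,0,0,0,0,0]]'; python3 -m inch '[[0,0,0,0,0,0],[0,0,0,0,0,0],[0,0,0,0,0,0],[0,-10,0,0,0,0],[0,-30,0,0,0,0],[0,-40,0,0,0,0],[0,-40,0,0,0,0],[0,-20,0,0,0,0],[0,0,0,0,0,0]]' 60;python3 m.py 635 231.5 160 10
python3 - <<'E'
from plant import r
import cv2,numpy as np
for n in("scene",):
    d=r.snapshot(n);np.savez(f"{n}9.npz",**d)
    x0,y0=(160,220) if n=="scene" else (180,250)
    cv2.imwrite(f"pics/{n}9.png",cv2.resize(d["img"][y0:y0+150,x0:x0+160],None,fx=4,fy=4,interpolation=cv2.INTER_CUBIC)[:,:,::-1])
E
```

```text
clock: 17.2
tool_pos: [0.4449, 0.2862, 0.0313]
eef_rot: [0.562, 0.43, -0.429, -0.562]
contact_force: [-0.8, -1.5, 5.2]
opening: 0.41
clock: 17.95
tool_pos: [0.4459, 0.2882, 0.1754]
eef_rot: [-0.562, -0.432, 0.426, 0.562]
contact_force: [0.6, 0.8, 0.1]
opening: 0.679
t 17.95 pos [445.9 288.2 175.4] jaw 74.7 tilt axis [ 0.006  0.006 -1.   ] F [0.6 0.8 0.1] open 59.8 q [-0.18  0.77 -0.83  1.9   0.78  0.82 -0.13]
 yaw -64.7: rotvec [-0.     1.13   0.009] then shift [176.3  15.4 -88.7]
 yaw 115.3: rotvec [ 0.01  -2.012  0.   ] then shift [-176.3   15.4   88.7]
 shift now [  -5.    16.2 -197.3]
```

View pics/scene9.png

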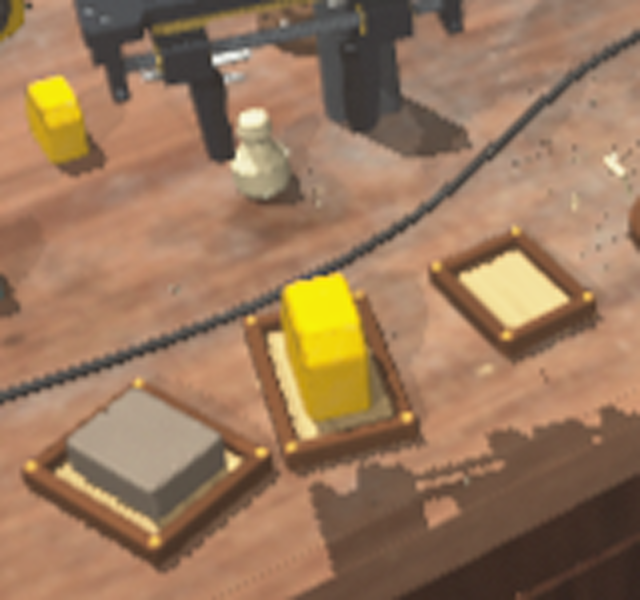

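```bash
python3 -m inch '[[0,0,0,0,0.113,0.004],[0,0,0,0,0.113,0],[0,0,0,0,0.113,0],[0,0,0,0,0.113,0],[0,0,0,0,0.113,0],[0,0,0,0,0.113,0],[0,0,0,0,0.113,0],[0,0,0,0,0.113,0],[0,0,0,0,0.113,0],[0,0,0,0,0.113,0],[0,0,0,0,0,0]]'; python3 m.py 635 231.5 90 10
```

```text
clock: 18.92
tool_pos: [0.4438, 0.2851, 0.1693]
eef_rot: [0.707, 0.059, -0.062, -0.702]
contact_force: [0.5, 0.1, -0.1]
opening: 0.683
t 18.92 pos [443.8 285.1 169.3] jaw 9.8 tilt axis [-0.003 -0.006 -1.   ] F [ 0.5  0.1 -0.1] open 60.2 q [-0.35  0.71 -0.51  1.91  0.54  0.67 -1.03]
 yaw 0.2: rotvec [ 0.005 -0.003 -0.004] then shift [179.   79.3 -86. ]
 yaw -179.8: rotvec [0.006 3.139 0.009] then shift [-179.    79.3   86. ]
 shift now [179.6  79.1 -85.1]
```

```bash
python3 -m inch '[[30,0,-15,0,0,0],[30,0,-15,0,0,0],[30,0,-15,0,0,0],[30,0,-15,0,0,0],[30,0,-15,0,0,0],[26,0,-13,0,0,0],[0,28,0,0,0,0],[0,28,0,0,0,0],[0,28,0,0,0,0],[0,0,0,0,0,0],[0,0,0,0,0,0]]'; python3 m.py 635 231.5 90 10
python3 - <<'E'
from plant import r
import cv2,numpy as np
for n in("scene","top"):
    d=r.snapshot(n);np.savez(f"{n}10.npz",**d)
    x0,y0=(160,180) if n=="scene" else (180,180)
    cv2.imwrite(f"pics/{n}10.png",cv2.resize(d["img"][y0:y0+130,x0:x0+160],None,fx=4,fy=4,interpolation=cv2.INTER_CUBIC)[:,:,::-1])
E
```

```text
clock: 19.83
tool_pos: [0.6313, 0.2284, 0.0843]
eef_rot: [0.706, 0.06, -0.064, -0.702]
contact_force: [-0.4, -0.5, 0.5]
opening: 0.683
t 19.83 pos [631.3 228.4  84.3] jaw 10.1 tilt axis [-0.006 -0.006 -1.   ] F [-0.4 -0.5  0.5] open 60.2 q [-0.17  0.98 -0.5   1.5   0.59  0.82 -0.71]
 yaw -0.1: rotvec [ 0.005  0.002 -0.007] then shift [ 4.1 -5.7  2.4]
 yaw 179.9: rotvec [-0.01  -3.14  -0.008] then shift [-4.1 -5.7 -2.4]
 shift now [ 4.1 -5.8  2.4]
```

View pics/scene10.png

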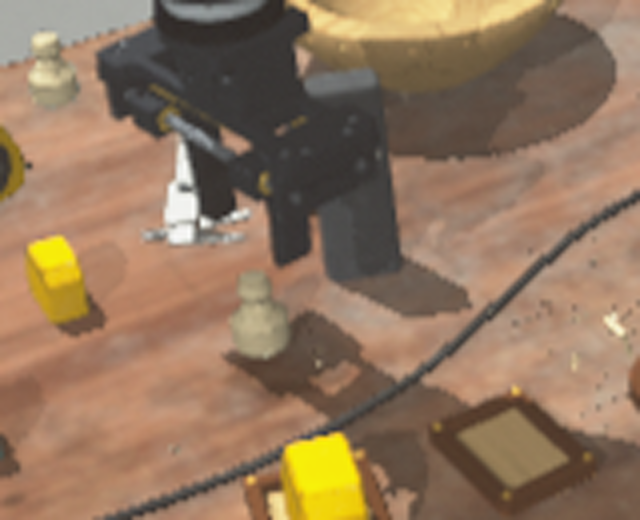

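View pics/top10.png

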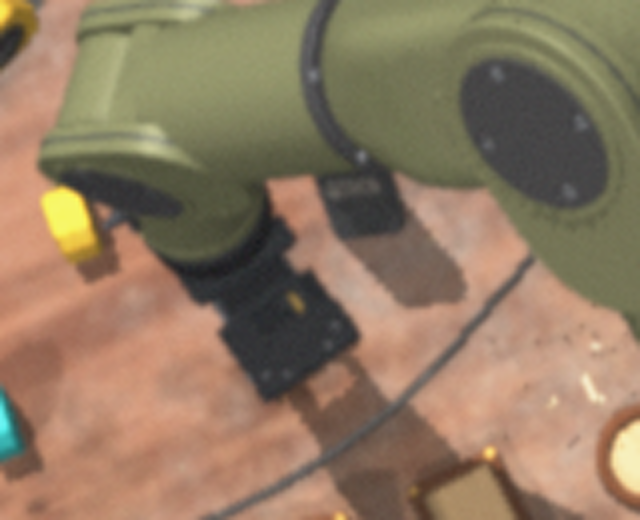

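```bash
python3 - <<'E'
from h import *
d=load("top10");W=cloud(d)
for u,v in((320,80),(350,130),(300,150),(370,150),(385,165),(420,100),(230,180),(270,160)): print((u,v),np.round(W[180+v//4,180+u//4],3))
d=load("scene10")
E
```

```text
(320, 80) [0.544 0.155 0.574]
(350, 130) [0.523 0.153 0.565]
(300, 150) [0.537 0.174 0.53 ]
(370, 150) [0.512 0.149 0.56 ]
(385, 165) [0.512 0.144 0.534]
(420, 100) [0.502 0.124 0.614]
(230, 180) [0.564 0.209 0.46 ]
(270, 160) [0.548 0.188 0.505]
```

```bash
python3 -m inch '[[3,16,2,0,0,-0.004],[0,16,0,0,0,0],[0,14,0,0,0,0],[0,12,0,0,0,0],[0,8,0,0,0,0],[0,3,0,0,0,0],[0,0,0,0,0,0],[0,0,0,0,0,0]]'; python3 m.py 635 231.5 11.5 10
```

```text
clock: 20.6
tool_pos: [0.6358, 0.2318, 0.0173]
eef_rot: [0.706, 0.062, -0.06, -0.703]
contact_force: [-0.3, 1.4, 0.6]
opening: 0.684
t 20.60 pos [635.8 231.8  17.3] jaw 10.0 tilt axis [ 0.003 -0.003 -1.   ] F [-0.3  1.4  0.6] open 60.3 q [-0.19  1.07 -0.45  1.51  0.64  0.71 -0.76]
 yaw 0.0: rotvec [ 0.003 -0.001  0.002] then shift [-0.9  5.8 -0.2]
 yaw -180.0: rotvec [-0.004  3.141  0.005] then shift [0.9 5.8 0.2]
 shift now [-0.9  5.8 -0.1]
```

```bash
python3 -m inch '[[0,6,0,0.002,0,0.002],[0,0,0,0,0,0],[0,0,0,0,0,0]]' 60 6; python3 m.py; python3 -m inch '[[0,0,0,0,0,0],[0,0,0,0,0,0],[0,0,0,0,0,0],[0,0,0,0,0,0],[0,0,0,0,0,0],[0,0,0,0,0,0]]' 24 6; python3 -m inch '[[0,-20,0,0,0,0],[0,-30,0,0,0,0],[0,-30,0,0,0,0],[0,0,0,0,0,0],[0,0,0,0,0,0]]'; python3 m.py 442 44 80 10
python3 - <<'E'
from plant import r
import cv2,numpy as np
for n in("scene",):
    d=r.snapshot(n);np.savez(f"{n}11.npz",**d)
    x0,y0=(180,180) if n=="scene" else (180,180)
    cv2.imwrite(f"pics/{n}11.png",cv2.resize(d["img"][y0:y0+100,x0:x0+100],None,fx=6,fy=6,interpolation=cv2.INTER_CUBIC)[:,:,::-1])
E
```

```text
clock: 20.85
tool_pos: [0.6358, 0.2314, 0.0113]
eef_rot: [0.705, 0.061, -0.061, -0.704]
contact_force: [-0.0, 0.2, -0.8]
opening: 0.683
t 20.85 pos [635.8 231.4  11.3] jaw 10.0 tilt axis [ 0.    -0.002 -1.   ] F [-0.   0.2 -0.8] open 60.1 q [-0.19  1.08 -0.45  1.51  0.64  0.7  -0.76]
clock: 21.35
tool_pos: [0.6358, 0.2316, 0.0114]
eef_rot: [0.705, 0.062, -0.061, -0.704]
contact_force: [-0.1, -0.7, 1.3]
opening: 0.398
clock: 21.77
tool_pos: [0.6367, 0.2323, 0.0931]
eef_rot: [0.705, 0.063, -0.06, -0.704]
contact_force: [0.2, 0.1, -0.6]
opening: 0.402
t 21.77 pos [636.7 232.3  93.1] jaw 10.0 tilt axis [ 0.004  0.    -1.   ] F [ 0.2  0.1 -0.6] open 35.4 q [-0.17  0.97 -0.51  1.49  0.58  0.83 -0.71]
 yaw 0.0: rotvec [ 0.001 -0.001  0.004] then shift [-224.5   13.1 -151.6]
 yaw -180.0: rotvec [-6.000e-03  3.141e+00  1.000e-03] then shift [224.5  13.1 151.6]
 shift now [-224.4   12.4 -151.8]
```

View pics/scene11.png

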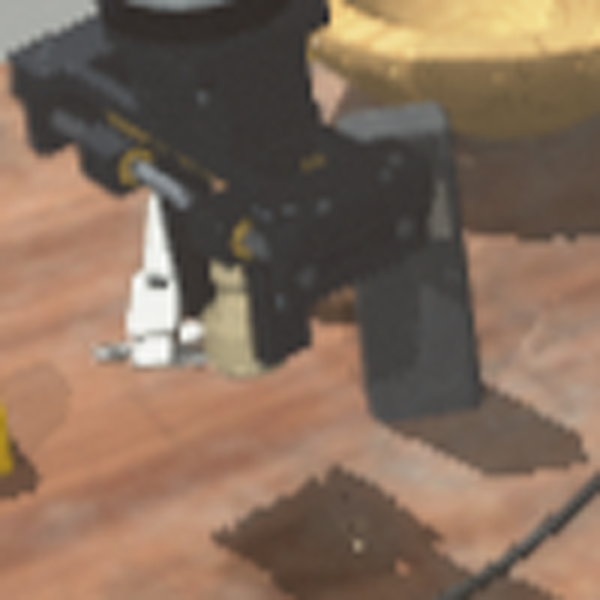

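```bash
python3 -m inch '[[-30,-3,0,0,0,0],[-35,0,0,0,0,0],[-35,0,0,0,0,0],[-20,0,-25,0,0,0],[-20,0,-25,0,0,0],[-20,0,-25,0,0,0],[-20,0,-25,0,0,0],[-20,2,-25,0,0,0],[-20,2,-22,0,0,0],[-4,2,-4,0,0,0],[0,0,0,0,0,0],[0,0,0,0,0,0]]'; python3 m.py 441 45 50 10
python3 - <<'E'
from plant import r
import cv2,numpy as np
for n in("scene","top"):
    d=r.snapshot(n);np.savez(f"{n}12.npz",**d)
    x0,y0=(280,210) if n=="scene" else (280,220)
    cv2.imwrite(f"pics/{n}12.png",cv2.resize(d["img"][y0:y0+100,x0:x0+100],None,fx=6,fy=6,interpolation=cv2.INTER_CUBIC)[:,:,::-1])
E
```

```text
clock: 22.82
tool_pos: [0.4413, 0.0448, 0.0878]
eef_rot: [0.705, 0.061, -0.062, -0.704]
contact_force: [0.2, 0.7, -0.9]
opening: 0.397
t 22.82 pos [441.3  44.8  87.8] jaw 10.0 tilt axis [-0.    -0.001 -1.   ] F [ 0.2  0.7 -0.9] open 34.9 q [-0.03  0.77 -0.28  2.22  0.85  0.26 -0.89]
 yaw 0.0: rotvec [ 0.001 -0.    -0.001] then shift [-0.2 37.8  0.2]
 yaw -180.0: rotvec [1.000e-03 3.141e+00 1.000e-03] then shift [ 0.2 37.8 -0.2]
 shift now [-0.2 37.8  0.3]
```

View pics/scene12.png

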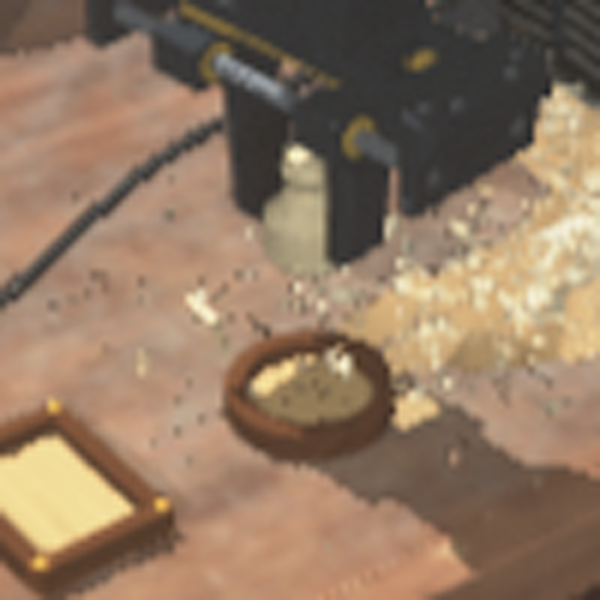

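View pics/top12.png

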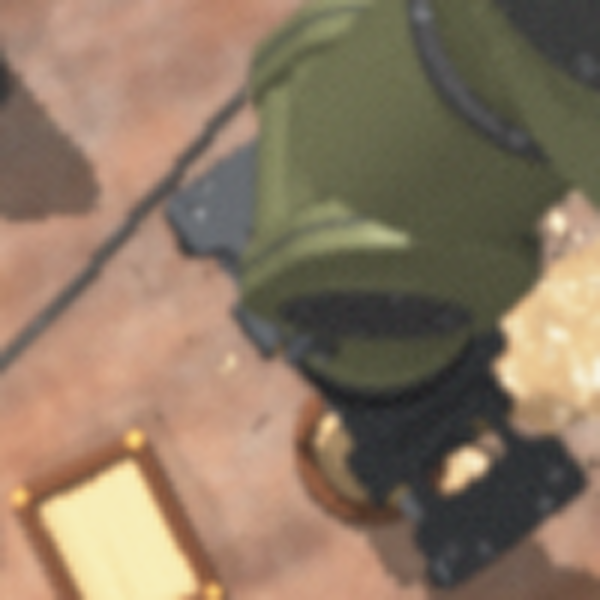

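```bash
python3 - <<'E'
from h import *
f=lambda a,s,o:(np.array(a)+.5)/s-.5+np.array(o)
d=load("scene12")
for h in(.07,.076,.08): print(ray(d,*f((299,260),6,(280,210)),h))
print(proj(d,(.4413,.0448,.076)),f((299,260),6,(280,210)))
print("tray",ray(d,*f((309,388),6,(280,210)),.010))
E
python3 -m inch '[[0,15,0,0,0,0],[0,15,0,0,0,0],[0,0,0,0,0,0]]'; python3 m.py 441 45 18 10
```

```text
[0.44703626 0.04261419 0.07      ]
[0.44039315 0.04730237 0.076     ]
[0.43596441 0.05042783 0.08      ]
[330.05925065 252.35570234] [329.41666667 252.91666667]
tray [0.44068765 0.0429447  0.01      ]
clock: 23.17
tool_pos: [0.4414, 0.0458, 0.0568]
eef_rot: [0.705, 0.062, -0.063, -0.704]
contact_force: [-0.2, -0.3, -0.7]
opening: 0.402
t 23.17 pos [441.4  45.8  56.8] jaw 10.1 tilt axis [-0.001 -0.001 -1.   ] F [-0.2 -0.3 -0.7] open 35.5 q [-0.11  0.83 -0.15  2.23  0.93  0.14 -0.96]
 yaw -0.1: rotvec [ 0.001  0.002 -0.001] then shift [-0.5 38.8 -0.8]
 yaw 179.9: rotvec [-2.000e-03 -3.139e+00 -1.000e-03] then shift [ 0.5 38.8  0.8]
 shift now [-0.5 38.8 -0.7]
```

```bash
python3 -m inch '[[0,-15,0,0,-0.11,0],[0,-15,0,0,-0.11,0],[0,0,0,0,-0.11,0],[0,0,0,0,-0.11,0],[0,0,0,0,-0.11,0],[0,0,0,0,-0.11,0],[0,0,0,0,-0.11,0],[0,0,0,0,-0.11,0],[0,0,0,0,-0.11,0],[0,0,0,0,-0.11,0],[0,0,0,0,0,0]]'; python3 m.py 441 45 18
```

```text
clock: 24.08
tool_pos: [0.4418, 0.0448, 0.089]
eef_rot: [0.568, 0.422, -0.421, -0.567]
contact_force: [0.7, -0.2, -1.1]
opening: 0.398
t 24.08 pos [441.8  44.8  89. ] jaw 73.2 tilt axis [ 0.001 -0.001 -1.   ] F [ 0.7 -0.2 -1.1] open 35.1 q [ 0.15  0.81 -0.58  2.21  1.12  0.46 -0.08]
 shift now [-0.1 71.   1. ]
```

```bash
python3 -m inch '[[0,15,1,0,0,0],[0,15,0,0,0,0],[0,12,0,0,0,0],[0,8,0,0,0,0],[0,0,0,0,0,0]]'; python3 m.py 441 45 18
```

```text
clock: 24.5
tool_pos: [0.4403, 0.0449, 0.0377]
eef_rot: [0.569, 0.42, -0.421, -0.568]
contact_force: [0.5, 0.2, 0.0]
opening: 0.402
t 24.50 pos [440.3  44.9  37.7] jaw 72.9 tilt axis [-0.    -0.002 -1.   ] F [0.5 0.2 0. ] open 35.4 q [ 0.07  0.9  -0.45  2.23  1.4   0.36 -0.34]
 shift now [ 0.4 19.7 -0.6]
```

```bash
python3 -m inch '[[0,9,0,0,0,0],[0,7,0,0,0,0],[0,0,0,0,0,0],[0,0,0,0,0,0]]'; python3 m.py 441 45 18
python3 - <<'E'
from plant import r
import cv2,numpy as np
for n in("scene",):
    d=r.snapshot(n)
    x0,y0=(280,210)
    cv2.imwrite(f"pics/{n}13.png",cv2.resize(d["img"][y0:y0+100,x0:x0+100],None,fx=6,fy=6,interpolation=cv2.INTER_CUBIC)[:,:,::-1])
E
```

```text
clock: 24.83
tool_pos: [0.4406, 0.0447, 0.0229]
eef_rot: [0.569, 0.42, -0.42, -0.568]
contact_force: [-0.6, 0.8, -1.1]
opening: 0.402
t 24.83 pos [440.6  44.7  22.9] jaw 72.9 tilt axis [ 0.001 -0.001 -1.   ] F [-0.6  0.8 -1.1] open 35.4 q [ 0.06  0.93 -0.44  2.23  1.5   0.35 -0.44]
 shift now [ 0.4  4.9 -0.3]
```

View pics/scene13.png

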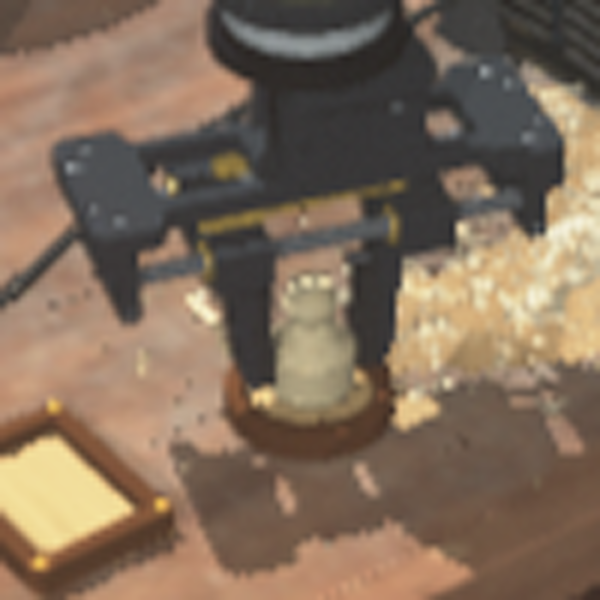

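```bash
python3 -m inch '[[0,3,0,0,0,0],[0,2,0,0,0,0],[0,0,0,0,0,0],[0,0,0,0,0,0]]'; python3 m.py; python3 -m inch '[[0,0,0,0,0,0],[0,0,0,0,0,0],[0,0,0,0,0,0],[0,0,0,0,0,0],[0,-10,0,0,0,0],[0,-30,0,0,0,0],[0,-40,0,0,0,0],[0,-40,0,0,0,0],[0,-40,0,0,0,0],[0,0,0,0,0,0]]' 60; python3 m.py 671 140.5 200 -19
python3 - <<'E'
from plant import r
import cv2,numpy as np
for n in("scene",):
    d=r.snapshot(n)
    x0,y0=(220,200)
    cv2.imwrite(f"pics/{n}14.png",cv2.resize(d["img"][y0:y0+130,x0:x0+160],None,fx=4,fy=4,interpolation=cv2.INTER_CUBIC)[:,:,::-1])
E
```

```text
clock: 25.22
tool_pos: [0.4402, 0.0443, 0.0175]
eef_rot: [0.569, 0.42, -0.421, -0.568]
contact_force: [0.5, 0.0, -0.9]
opening: 0.4
t 25.22 pos [440.2  44.3  17.5] jaw 73.0 tilt axis [ 0.    -0.002 -1.   ] F [ 0.5  0.  -0.9] open 35.2 q [ 0.06  0.95 -0.44  2.23  1.54  0.35 -0.47]
clock: 26.05
tool_pos: [0.4436, 0.0456, 0.1714]
eef_rot: [0.571, 0.423, -0.417, -0.566]
contact_force: [0.0, 0.1, -0.3]
opening: 0.68
t 26.05 pos [443.6  45.6 171.4] jaw 72.9 tilt axis [ 0.011 -0.001 -1.   ] F [ 0.   0.1 -0.3] open 59.9 q [ 0.25  0.66 -0.72  2.15  0.81  0.61  0.21]
 yaw 88.1: rotvec [ 0.011 -1.537 -0.006] then shift [-184.1  -28.6 -163.8]
 yaw -91.9: rotvec [0.006 1.604 0.011] then shift [184.1 -28.6 163.8]
 shift now [ 157.5  -26.1 -189.9]
```

View pics/scene14.png

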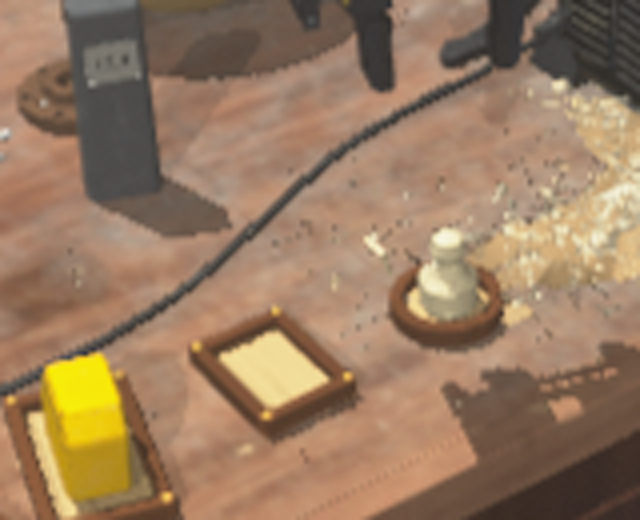

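```bash
python3 -m inch '[[0,-5,0,0,0.115,0.005],[0,-5,0,0,0.115,0.005],[0,-5,0,0,0.115,0],[0,-5,0,0,0.115,0],[0,-5,0,0,0.115,0],[0,-5,0,0,0.115,0],[0,-5,0,0,0.115,0],[0,-5,0,0,0.115,0],[0,-5,0,0,0.115,0],[0,-5,0,0,0.115,0],[0,-5,0,0,0.115,0],[0,-5,0,0,0.115,0]]';python3 -m inch '[[0,0,0,0,0.115,0],[0,0,0,0,0.11,0],[0,0,0,0,0,0]]'; python3 m.py 671 140.5 230 -19
```

```text
clock: 27.1
tool_pos: [0.4404, 0.0443, 0.2251]
eef_rot: [0.711, -0.041, 0.039, -0.701]
contact_force: [-0.3, 0.7, -0.2]
opening: 0.684
clock: 27.35
tool_pos: [0.4406, 0.0443, 0.2252]
eef_rot: [0.702, -0.118, 0.117, -0.692]
contact_force: [0.5, -0.6, -0.1]
opening: 0.682
t 27.35 pos [440.6  44.3 225.2] jaw -19.2 tilt axis [-0.003 -0.014 -1.   ] F [ 0.5 -0.6 -0.1] open 60.1 q [ 0.02  0.5  -0.35  2.1   0.31  0.6  -0.89]
 yaw 0.2: rotvec [ 0.015 -0.003  0.002] then shift [186.6  -4.8 166. ]
 yaw -179.8: rotvec [-3.000e-03  3.138e+00  2.300e-02] then shift [-186.6   -4.8 -166. ]
 shift now [186.1  -6.9 166.4]
```

```bash
python3 -m inch '[[23,0,21,0.015,0,0],[23,0,21,0,0,0],[23,0,21,0,0,0],[23,0,21,0,0,0],[23,0,21,0,0,0],[23,0,21,0,0,0],[23,0,21,0,0,0],[23,0,19,0,0,0],[0,0,0,0,0,0],[0,0,0,0,0,0]]'; python3 m.py 671 140.5 180 -19
python3 - <<'E'
from plant import r
import cv2,numpy as np
for n in("scene","top"):
    d=r.snapshot(n);np.savez(f"{n}15.npz",**d)
    x0,y0=(180,110) if n=="scene" else (200,140)
    cv2.imwrite(f"pics/{n}15.png",cv2.resize(d["img"][y0:y0+130,x0:x0+160],None,fx=4,fy=4,interpolation=cv2.INTER_CUBIC)[:,:,::-1])
E
```

```text
clock: 28.18
tool_pos: [0.6692, 0.1421, 0.2245]
eef_rot: [-0.697, 0.115, -0.116, 0.698]
contact_force: [0.1, 0.7, -0.3]
opening: 0.682
t 28.18 pos [669.2 142.1 224.5] jaw -18.9 tilt axis [ 0.001  0.001 -1.   ] F [ 0.1  0.7 -0.3] open 60.1 q [-0.11  0.8  -0.34  1.38  0.29  1.01 -0.83]
 yaw -0.1: rotvec [-0.001  0.002  0.001] then shift [ 2.2 44.5 -0.9]
 yaw 179.9: rotvec [ 1.000e-03 -3.139e+00  1.000e-03] then shift [-2.2 44.5  0.9]
 shift now [ 2.2 44.5 -0.9]
```

View pics/scene15.png

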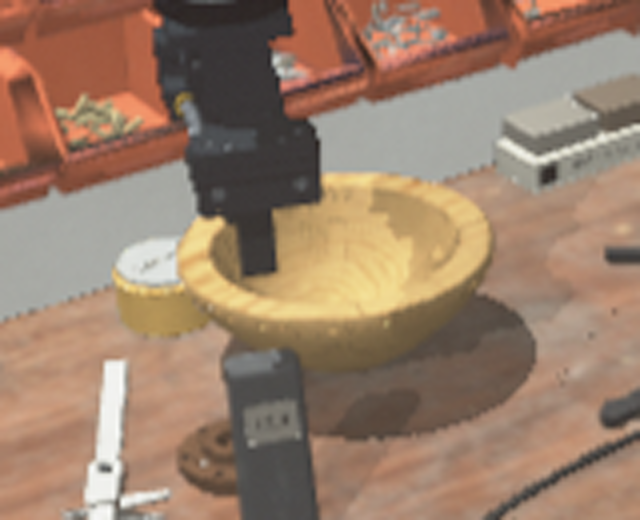

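View pics/top15.png

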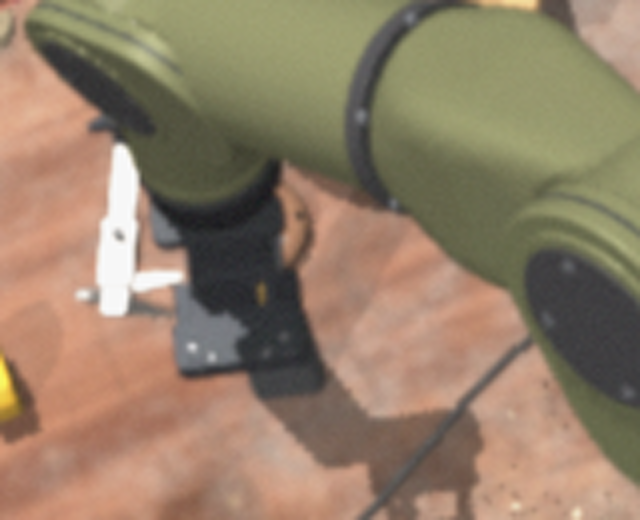

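```bash
python3 -m inch '[[2,18,-1,0,0,0],[0,18,0,0,0,0],[0,18,0,0,0,0],[0,14,0,0,0,0],[0,10,0,0,0,0],[0,0,0,0,0,0],[0,0,0,0,0,0]]'; python3 m.py 671 140.5 92 -19
python3 - <<'E'
from plant import r
import cv2,numpy as np
for n in("scene",):
    d=r.snapshot(n)
    x0,y0=(180,110) if n=="scene" else (200,140)
    cv2.imwrite(f"pics/{n}16.png",cv2.resize(d["img"][y0:y0+130,x0:x0+160],None,fx=4,fy=4,interpolation=cv2.INTER_CUBIC)[:,:,::-1])
E
```

```text
clock: 28.87
tool_pos: [0.6704, 0.1398, 0.1485]
eef_rot: [-0.697, 0.116, -0.117, 0.698]
contact_force: [-0.5, 0.3, 0.6]
opening: 0.679
t 28.87 pos [670.4 139.8 148.5] jaw -19.0 tilt axis [ 0.002  0.001 -1.   ] F [-0.5  0.3  0.6] open 59.8 q [-0.11  0.88 -0.32  1.44  0.32  0.86 -0.86]
 yaw 0.0: rotvec [-0.002 -0.     0.002] then shift [ 0.3 56.5  0.9]
 yaw -180.0: rotvec [-3.000e-03  3.142e+00 -3.000e-03] then shift [-0.3 56.5 -0.9]
 shift now [ 0.2 56.5  0.8]
```

View pics/scene16.png

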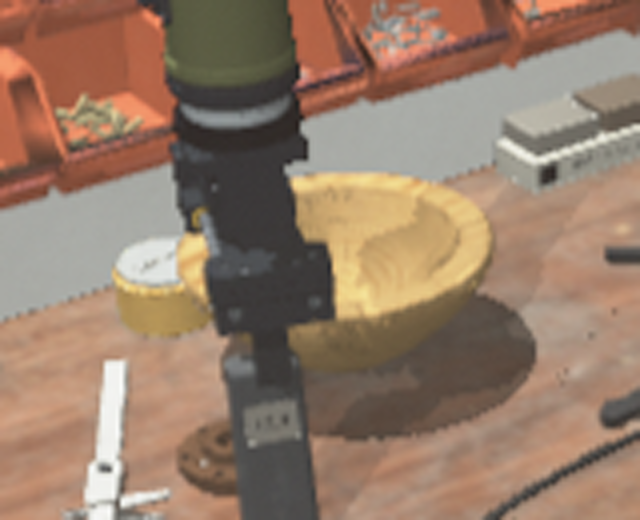

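```bash
python3 -m inch '[[0,10,1,0,0,0],[0,12,0,0,0,0],[0,0,0,0,0,0]]'; python3 -m inch '[[0,12,0,0,0,0],[0,12,0,0,0,0],[0,8,0,0,0,0],[0,0,0,0,0,0],[0,0,0,0,0,0]]'; python3 m.py 671 140.5 94 -19
```

```text
clock: 29.17
tool_pos: [0.6699, 0.1408, 0.1241]
eef_rot: [-0.697, 0.117, -0.116, 0.697]
contact_force: [-0.6, 0.1, -1.1]
opening: 0.684
clock: 29.58
tool_pos: [0.6709, 0.1412, 0.0935]
eef_rot: [-0.697, 0.116, -0.117, 0.698]
contact_force: [-0.2, 0.3, -0.2]
opening: 0.68
t 29.58 pos [670.9 141.2  93.5] jaw -19.0 tilt axis [ 0.002  0.001 -1.   ] F [-0.2  0.3 -0.2] open 59.9 q [-0.13  0.95 -0.3   1.47  0.35  0.77 -0.89]
 yaw 0.0: rotvec [-0.002 -0.     0.001] then shift [ 0.3 -0.5 -0.6]
 yaw -180.0: rotvec [-2.000e-03  3.141e+00 -2.000e-03] then shift [-0.3 -0.5  0.6]
 shift now [ 0.3 -0.5 -0.6]
```

```bash
python3 -m inch '[[0,0,0,0,0,0],[0,0,0,0,0,0],[0,0,0,0,0,0],[0,0,0,0,0,0],[0,0,0,0,0,0],[0,0,0,0,0,0],[0,0,0,0,0,0]]' 15 25; python3 m.py; python3 -m inch '[[0,-20,0,0,0,0],[0,-30,0,0,0,0],[0,-20,0,0,0,0],[0,0,0,0,0,0],[0,0,0,0,0,0]]'; python3 m.py 449.5 163 165 91
python3 - <<'E'
from plant import r
import cv2,numpy as np
for n in("scene",):
    d=r.snapshot(n);np.savez(f"{n}17.npz",**d)
    x0,y0=(180,110) if n=="scene" else (200,140)
    cv2.imwrite(f"pics/{n}17.png",cv2.resize(d["img"][y0:y0+130,x0:x0+160],None,fx=4,fy=4,interpolation=cv2.INTER_CUBIC)[:,:,::-1])
E
```

```text
clock: 30.17
tool_pos: [0.6718, 0.1413, 0.0949]
eef_rot: [-0.697, 0.116, -0.118, 0.698]
contact_force: [0.0, -0.3, 2.0]
opening: 0.339
t 30.17 pos [671.8 141.3  94.9] jaw -19.0 tilt axis [ 0.004  0.002 -1.   ] F [ 0.  -0.3  2. ] open 29.8 q [-0.13  0.95 -0.3   1.47  0.35  0.77 -0.89]
clock: 30.58
tool_pos: [0.6715, 0.1413, 0.1651]
eef_rot: [-0.696, 0.115, -0.118, 0.698]
contact_force: [-1.1, -0.4, -3.7]
opening: 0.337
t 30.58 pos [671.5 141.3 165.1] jaw -19.0 tilt axis [ 0.005  0.002 -1.   ] F [-1.1 -0.4 -3.7] open 29.6 q [-0.11  0.87 -0.32  1.43  0.32  0.89 -0.86]
 yaw -70.0: rotvec [-5.000e-03  1.221e+00  1.000e-03] then shift [-2.550e+01  1.000e-01 -2.216e+02]
 yaw 110.0: rotvec [ 1.00e-03 -1.92e+00  6.00e-03] then shift [2.550e+01 1.000e-01 2.216e+02]
 shift now [-217.    -0.9  -51.9]
```

View pics/scene17.png

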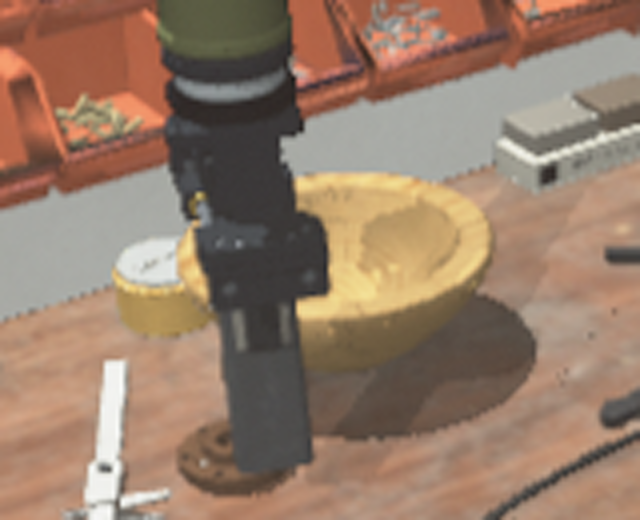

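```bash
python3 -m inch '[[-20,-2,-5,0,0,0],[-30,-2,-7,0,0,0],[-30,-2,-7,0,0,0],[-30,-2,-7,0,0,0],[-30,0,-7,0,0,0],[-30,0,-7,0,0,0],[-25,0,-6,0,0,0],[-15,0,-4,0,0,0],[-7,0,-2,0,0,0],[0,0,0,0,0,0]]'; python3 -m inch '[[0,0,0,0,-0.08,0],[0,0,0,0,-0.113,0],[0,0,0,0,-0.113,0],[0,0,0,0,-0.113,0],[0,0,0,0,-0.113,0],[0,0,0,0,-0.113,0],[0,0,0,0,-0.113,0],[0,0,0,0,-0.113,0],[0,0,0,0,-0.113,0],[0,0,0,0,-0.113,0],[0,0,0,0,-0.113,0],[0,0,0,0,-0.113,0]]'; python3 m.py 449.5 163 165 91
```

```text
clock: 31.47
tool_pos: [0.4469, 0.1624, 0.1709]
eef_rot: [0.698, -0.116, 0.116, -0.697]
contact_force: [-0.7, 0.7, -2.7]
opening: 0.34
clock: 32.47
tool_pos: [0.4508, 0.1623, 0.1712]
eef_rot: [0.622, 0.339, -0.336, -0.622]
contact_force: [-0.4, -0.6, -2.8]
opening: 0.338
t 32.47 pos [450.8 162.3 171.2] jaw 57.0 tilt axis [ 0.004  0.002 -1.   ] F [-0.4 -0.6 -2.8] open 29.8 q [-0.03  0.68 -0.66  2.05  0.71  0.64 -0.18]
 yaw 34.0: rotvec [ 0.003 -0.594  0.003] then shift [0.7 6.2 1.3]
 yaw -146.0: rotvec [-0.004  2.547  0.004] then shift [-0.7  6.2 -1.3]
 shift now [-0.1  6.2  1.5]
```

```bash
python3 -m inch '[[0,0,0,0,-0.113,0],[0,0,0,0,-0.113,0],[0,0,0,0,-0.113,0],[0,0,0,0,-0.11,0],[0,0,0,0,-0.09,0],[0,0,0,0,-0.05,0],[0,13,0,0,0,0],[0,13,0,0,0,0],[0,0,0,0,0,0],[0,0,0,0,0,0]]'; python3 m.py 449.5 163 101 91
python3 - <<'E'
from plant import r
import cv2,numpy as np
for n in("scene","top"):
    d=r.snapshot(n);np.savez(f"{n}18.npz",**d)
    x0,y0=(220,190) if n=="scene" else (220,230)
    cv2.imwrite(f"pics/{n}18.png",cv2.resize(d["img"][y0:y0+130,x0:x0+160],None,fx=4,fy=4,interpolation=cv2.INTER_CUBIC)[:,:,::-1])
E
```

```text
clock: 33.3
tool_pos: [0.4499, 0.1623, 0.145]
eef_rot: [0.498, 0.503, -0.501, -0.498]
contact_force: [-0.2, -0.1, -2.0]
opening: 0.335
t 33.30 pos [449.9 162.3 145. ] jaw 90.4 tilt axis [ 0.002  0.001 -1.   ] F [-0.2 -0.1 -2. ] open 29.5 q [ 0.03  0.76 -0.77  2.07  0.89  0.67  0.22]
 yaw 0.6: rotvec [ 0.002 -0.01   0.001] then shift [ 0.8 44.   0.4]
 yaw -179.4: rotvec [-2.000e-03  3.132e+00  3.000e-03] then shift [-0.8 44.  -0.4]
 shift now [ 0.7 44.   0.5]
```

View pics/scene18.png

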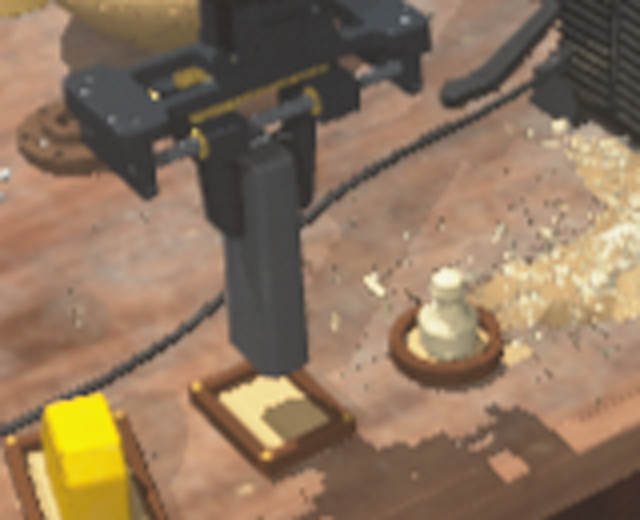

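View pics/top18.png

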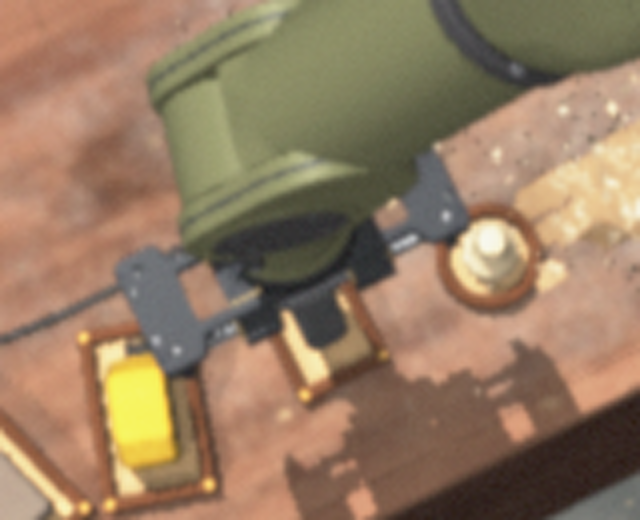

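```bash
python3 - <<'E'
from h import *
f=lambda a,s,o:(np.array(a)+.5)/s-.5+np.array(o)
d=load("scene18");p=f([(231,345),(270,372),(307,368)],4,(220,190));q=ray(d,p[:,0],p[:,1],.0505);print(q,np.linalg.norm(np.diff(q,axis=0),axis=1),(q[0]+q[2])/2)
p=f([(194,389),(273,359),(348,419),(267,459)],4,(220,190));q=ray(d,p[:,0],p[:,1],.014);print(q.mean(0))
d=load("top18");W=cloud(d)
P=W[295:320,290:312];m=(P[...,2]>.12)&(P[...,2]<.21);print(P[m][:,0].min(),np.percentile(P[m],[2,50,98],axis=0))
E
```

```text
[[0.46726429 0.17518354 0.0505    ]
 [0.43343591 0.16994078 0.0505    ]
 [0.42408947 0.15113482 0.0505    ]] [0.03423223 0.02100047] [0.44567688 0.16315918 0.0505    ]
[0.44621067 0.16414685 0.014     ]
0.42758902200720694 [[0.42808021 0.14954603 0.12178999]
 [0.42948407 0.16326125 0.15791701]
 [0.43730952 0.1764276  0.19291295]]
```

```bash
python3 -m inch '[[0.7,12,0,0,-0.006,0],[0,12,0,0,0,0],[0,8,0,0,0,0],[0,5,0,0,0,0],[0,3,0,0,0,0],[0,0,0,0,0,0],[0,0,0,0,0,0]]'; python3 m.py 449.5 163 101 91
python3 - <<'E'
from plant import r
import cv2,numpy as np
for n in("scene",):
    d=r.snapshot(n)
    x0,y0=(220,190) if n=="scene" else (220,230)
    cv2.imwrite(f"pics/{n}19.png",cv2.resize(d["img"][y0:y0+130,x0:x0+160],None,fx=4,fy=4,interpolation=cv2.INTER_CUBIC)[:,:,::-1])
E
```

```text
clock: 33.98
tool_pos: [0.4495, 0.1637, 0.1061]
eef_rot: [0.497, 0.505, -0.503, -0.496]
contact_force: [0.5, 0.3, -1.7]
opening: 0.337
t 33.98 pos [449.5 163.7 106.1] jaw 90.9 tilt axis [ 0.004  0.002 -1.   ] F [ 0.5  0.3 -1.7] open 29.7 q [-0.03  0.82 -0.7   2.1   1.    0.59  0.13]
 yaw 0.1: rotvec [ 0.004 -0.002  0.002] then shift [-0.7  5.1  0. ]
 yaw -179.9: rotvec [-3.00e-03  3.14e+00  6.00e-03] then shift [ 0.7  5.1 -0. ]
 shift now [-0.7  5.1  0.1]
```

View pics/scene19.png

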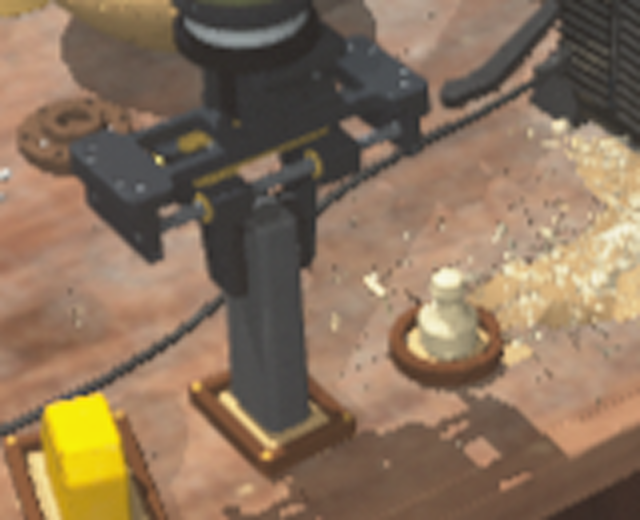

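Inside the recess, upright. Lower to contact.

```bash
python3 -m inch '[[-0.5,2.5,0,0.004,0,0.002],[0,1.5,0,0,0,0],[0,1,0,0,0,0],[0,0,0,0,0,0],[0,0,0,0,0,0]]'; python3 m.py 449.5 163 101 91
```

```text
clock: 34.45
tool_pos: [0.4493, 0.163, 0.1008]
eef_rot: [-0.496, -0.503, 0.504, 0.496]
contact_force: [-0.8, 0.3, -2.7]
opening: 0.337
t 34.45 pos [449.3 163.  100.8] jaw 90.9 tilt axis [-0.001 -0.001 -1.   ] F [-0.8  0.3 -2.7] open 29.7 q [-0.03  0.83 -0.69  2.1   1.01  0.59  0.12]
 yaw 0.1: rotvec [-0.001 -0.002 -0.001] then shift [-0.  -0.2 -0.2]
 yaw -179.9: rotvec [ 1.000e-03  3.139e+00 -1.000e-03] then shift [ 0.  -0.2  0.2]
 shift now [-0.  -0.2 -0.2]
```

```bash
python3 -m inch '[[0,1,0,0,0,0],[0,0,0,0,0,0],[0,0,0,0,0,0]]'; python3 m.py
```

```text
clock: 34.7
tool_pos: [0.4496, 0.1632, 0.1007]
eef_rot: [-0.496, -0.504, 0.504, 0.496]
contact_force: [-1.0, -0.9, 7.7]
opening: 0.337
t 34.70 pos [449.6 163.2 100.7] jaw 90.9 tilt axis [ 0.001 -0.001 -1.   ] F [-1.  -0.9  7.7] open 29.7 q [-0.03  0.83 -0.69  2.1   1.01  0.59  0.12]
```

Floor contact confirmed; release and lift clear.

```bash
python3 -m inch '[[0,0,0,0,0,0],[0,0,0,0,0,0],[0,0,0,0,0,0],[0,0,0,0,0,0],[0,-8,0,0,0,0],[0,-15,0,0,0,0],[0,-25,0,0,0,0],[0,-30,0,0,0,0],[0,-30,0,0,0,0],[0,-20,0,0,0,0],[0,0,0,0,0,0],[0,0,0,0,0,0]]' 55; python3 -m inch '[[30,0,0,0,0,0],[30,0,0,0,0,0],[30,0,-20,0,0,0],[30,0,-20,0,0,0],[30,0,-30,0,0,0],[20,0,-30,0,0,0],[20,0,-30,0,0,0],[0,0,0,0,0,0]]';python3 m.py
python3 - <<'E'
from plant import r
import cv2,numpy as np
for n in("scene","top"):
    d=r.snapshot(n);np.savez(f"{n}20.npz",**d)
    x0,y0=(150,190) if n=="scene" else (180,230)
    cv2.imwrite(f"pics/{n}20.png",cv2.resize(d["img"][y0:y0+180,x0:x0+210],None,fx=3.3,fy=3.3,interpolation=cv2.INTER_CUBIC)[:,:,::-1])
E
```

```text
clock: 35.7
tool_pos: [0.4499, 0.1633, 0.2289]
eef_rot: [0.497, 0.504, -0.503, -0.496]
contact_force: [0.4, 0.6, 0.1]
opening: 0.626
clock: 36.37
tool_pos: [0.5799, 0.3576, 0.2251]
eef_rot: [0.496, 0.504, -0.503, -0.497]
contact_force: [-0.1, -1.6, 0.6]
opening: 0.624
t 36.37 pos [579.9 357.6 225.1] jaw 90.7 tilt axis [ 0.     0.002 -1.   ] F [-0.1 -1.6  0.6] open 55.0 q [-0.23  0.89 -0.84  1.37  0.68  1.17  0.44]
```

View pics/scene20.png

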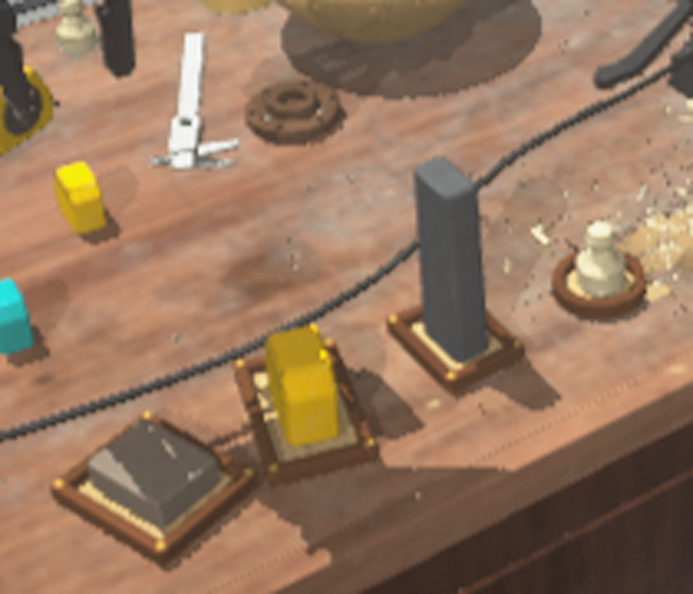

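View pics/top20.png

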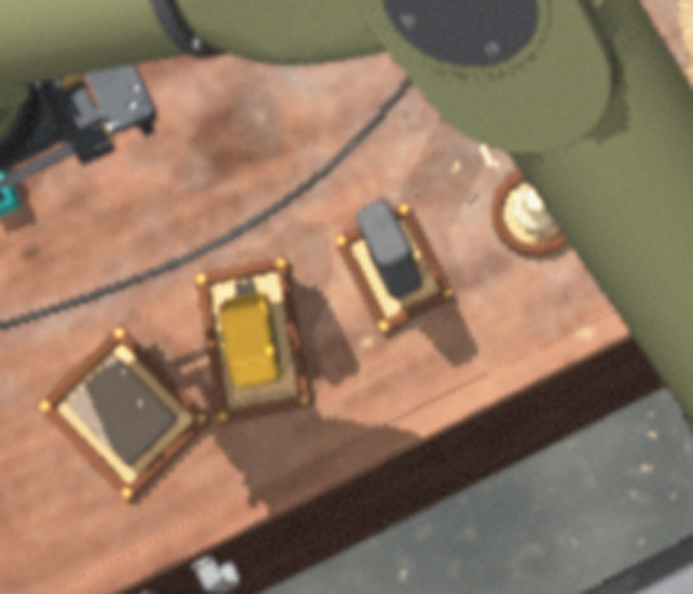

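```bash
python3 - <<'E'
from h import *
for n in("top20","scene20"):
    W=cloud(load(n)).reshape(-1,3);W=W[~np.isnan(W[:,0])]
    def o(k,c,ang,r,lo,hi):
        P=W[(np.hypot(W[:,0]-c[0],W[:,1]-c[1])<r)&(W[:,2]>lo)&(W[:,2]<hi)]
        if len(P)<8: print(n,k,"few",len(P));return
        a=np.radians(ang);R=np.array([[np.cos(a),np.sin(a)],[-np.sin(a),np.cos(a)]]);Q=(P[:,:2]-c)@R.T*1000
        l,h=np.percentile(Q,[2,98],axis=0);print(n,k,len(P),"off long,short",np.round((l+h)/2,1),"ext",np.round(h-l,1),"ztop",np.round(np.percentile(P[:,2],[50,95]),3),rect(P[:,:2])[-1])
    o("block",(.4405,.3965),19.4,.05,.022,.045)
    o("tape",(.446,.2855),-15,.05,.05,.08)
    o("meter",(.4495,.163),1,.04,.12,.17)
    o("turned",(.441,.045),0,.03,.025,.07)
f=lambda a,s,o:(np.array(a)+.5)/s-.5+np.array(o)
d=load("top20");p=f([(203,278),(282,263),(305,400),(223,413)],3.3,(180,230));q=ray(d,p[:,0],p[:,1],.014);c=q.mean(0)[:2];L=np.array([.966,-.259])
print("tape tray",c,"hook tip",(ray(d,*f((243,281),3.3,(180,230)),.012)[:2]-c)@L)
for fp in("top0","top20"):
    pass
E
```

```text
top20 block 578 off long,short [ 1.5 -1.4] ext [65.6 49.6] ztop [0.031 0.036] 19.0
top20 tape 378 off long,short [-3.8 -0.3] ext [58.2 35.4] ztop [0.064 0.07 ] -15.8
top20 meter 243 off long,short [ 1.5 -0.5] ext [44.8 27.8] ztop [0.148 0.152] 0.7
top20 turned 95 off long,short [1.2 5.2] ext [32.3 20.4] ztop [0.033 0.06 ] 7.9
scene20 block 656 off long,short [-2.9 -0.5] ext [66.1 50.5] ztop [0.031 0.034] 21.5
scene20 tape 392 off long,short [-11.3  -1.7] ext [53.4 34.9] ztop [0.064 0.069] -14.6
scene20 meter 337 off long,short [-2.7  0.4] ext [44.9 25.3] ztop [0.143 0.151] 1.9
scene20 turned 187 off long,short [-6.1  0.7] ext [27.2 28.9] ztop [0.037 0.059] 62.6
tape tray [0.44994897 0.28516837] hook tip 0.04546758813665333
```

```bash
python3 -c "
from plant import r
print(r.finish_job())"
```

```text
the job is handed in; nothing more can be done
None
```

All four items are in their own trays, and I handed the job in at about 36.5 s of the 104 s allowed. I did each one by picking it up and lowering it into its recess, in this order: sanding block, tape measure, turned part, moisture meter. The gripper was clear of everything at hand-in.

| Item | Offset from tray centre (top view) | Offset (scene view) | Angle off the recess |
|---|---|---|---|
| Sanding block | about 2 mm | about 3 mm | within 2–3° |
| Moisture meter | about 2 mm | about 3 mm | within 2–3° |
| Tape measure | about 4 mm | about 11 mm | within 2–3° |
| Turned part | about 5 mm | about 6 mm | any turn is fine |

- **Heights:** the measured top heights match each item standing upright on its recess floor, to within a few mm.
- **Views disagree:** the two cameras differed by about 4 mm in x throughout, as they had before I moved anything. I worked to the average of the two.
- **Tape measure:** its offset is for the case alone, which sits about 7 mm behind the item's own centre because of the hook. Allowing for that, its centre is within about 5 mm. The hook tip measured about 4 mm further along the recess than expected.
- **Turned part:** an arm link partly hid it in the last top view, so the numbers are less certain. The scene view shows it upright inside its ring.
- **Log and faceplate:** I did not re-measure either at the end. The arm stayed clear of both, and the faceplate looked unmoved in the last scene picture. I did not check the log in that picture.

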